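# Proof-load a clamp screw with its key

## Task

The carved drawer front is held down by a bar with one square-headed screw. Take the two-handed key with the square socket from the bench, fit it fully home on the screw's head, and lean sideways on one end of its bar in the tightening direction (clockwise from above) to 1.1 newton metres, holding that steadily for two seconds, to prove that the screw holds: it must not turn, and it gives way at about 1.6. Then ease off and let go, leaving the key seated on the screw, and leave the other things on the bench where they are.

Things in the scene. Friction and masses are not known exactly. Their poses are not given: they have to be found in the camera images.
- clamp: the fixed work: a carved wooden drawer front 200 x 200 x 22 mm lying flat on the bench, with a dark steel bridge bar across its middle (40 mm wide, 270 mm long along its y, top 43 mm above the bench). The origin lies on the bench under the centre, on the screw's vertical axis; the sides of the square head are parallel to its x and y
- head_seat (a point): centre of the foot of the screw's square head, on top of its round flange (34 mm across), 47 mm above the bench. Above it the head is 16 mm square for 14 mm, then a round cone 6 mm tall, 15 mm wide at its foot and 7 mm at the top. Its axes are parallel to the head's sides, z up
- screw (a joint): how far the screw has turned in its thread, rad, positive = tightening (clockwise from above); 0 at the start. It is tight: it does not turn below 1.6 N m and turns at that load, either way
- head (a joint): elastic twist of the screw's head under load, rad, positive = tightening; 40 N m per rad, so 1.1 N m is 0.0275 rad. Springs back when unloaded
- key: loose dark steel two-handed key, 0.2 to 0.3 kg, lying flat: a block 34 x 34 x 20 mm with an 18 mm square hole right through, in the middle of a bar 14 mm wide along the key's x, 110 mm long either way from the hole; the bar is 6 to 18 mm above the underside. Origin: hole centre at the underside. Fits the head in four directions, about 0.1 rad turning play; home, its underside is on the flange
- wrench: bystander: flat steel wrench lying on the bench, about 180 mm long, no square socket; origin under its middle
- foot: bystander: turned pale wooden cabinet foot, 72 mm across, 74 mm tall, standing; origin under its centre
- jar: bystander: amber glass jar, 72 mm across, 75 mm tall; origin under its centre
- cork_block: bystander: cork sanding block 100 x 60 x 32 mm; origin under its centre
- brush: bystander: brush lying on the bench; origin under its middle
- drawer_knob: bystander: brass drawer knob, 30 mm across, 22 mm tall, standing on the drawer front near its far edge, 9 mm lower than the seated key bar; origin under its centre
Not all that is in view belongs to the job. Leave any purple look-alike of the key alone.

How it is judged:
On the way, in this order (a step that is already met when the one before it is completed fails the run):
1. the key is fully home on the screw's head, before any load of 0.4 N m (horizontal distance between key and head_seat below 0.004 m and z of key in the frame of head_seat below 0.004 m and angle between key's own z axis and vertical below 0.08 rad and value of joint head below 0.01 rad), for 0.2 s.
2. with the key home, the screw is loaded in the tightening direction to at least 0.9 N m (head twist over 0.0225 rad) and held so for 1 s (horizontal distance between key and head_seat below 0.004 m and z of key in the frame of head_seat below 0.004 m and angle between key's own z axis and vertical below 0.08 rad and value of joint head above 0.0225 rad), for 1 s.
At the end, for the whole second after the job is handed in: The key rests on the screw, let go: its hole centred within 4 mm of the head, its underside within 4 mm of the flange, tilt under 0.08 rad; the load is off (head twist within 0.008 rad of zero) and the screw has not turned more than 0.04 rad (horizontal distance between key and head_seat below 0.004 m and z of key in the frame of head_seat below 0.004 m and angle between key's own z axis and vertical below 0.08 rad and value of joint head between -0.008 and 0.008 rad and value of joint screw between -0.04 and 0.04 rad and linear speed of key below 0.01 m/s); the robot touches nothing.
It fails at once if the screw turned more than 0.04 rad, either way (value of joint screw above 0.04 rad or value of joint screw below -0.04 rad).
It fails at once if another thing on the bench was moved more than 30 mm (distance of any of wrench, foot, jar, cork_block, brush, drawer_knob from where it was at the start of the episode above 0.03 m).
It also fails if it takes over 64 s, if anything falls off the work surface, if the arm or the gripper's body presses on something with over 40 N, if the wrist force passes 120 N, or if a joint passes its speed limit or range.

## Robot

A 6-joint arm with a two-finger parallel gripper is mounted at the origin on the work surface. World frame = base frame: x ahead of the robot, y to its left, z up, the work surface at z = 0. Lengths are in m, angles in rad, forces in N, time in s.
With the tool pointing down it reaches from about 0.4 to 0.825 m from the base axis. Payload 7 kg.
Tool frame: the origin (TCP) lies between the finger pads; the fingertips stand 22 mm ahead of it and the grasp point (between the pads) lies 3 mm ahead of it; z points along the fingers, y is the direction in which the jaws open and shut (so a half turn about z gives the same grasp; the last joint's range is limited). The gripper opens to 88 mm and grips with 3 to 60 N. Pads are 19 mm wide; open, the fingers measure 130 mm over their backs; the gripper's body (78 mm by 193 mm) begins 47 mm behind the grasp point.
Start: joints at [1.396, 0.359, 0.012, 0, -1.224, -0.288], TCP at [0.301, 0.604, 0.211] pointing down, gripper open.
Joint ranges: [-3.07, 3.07], [-1.43, 2.12], [-1.02, 1.25], [-3.03, 1.67], [-3.05, -0], [-3.03, 3.03]. Speed limits (rad/s): [2.39, 2.39, 3.01, 3.14, 3.14, 3.14].

## Interface

Orientations are given as [roll, pitch, yaw] about the fixed x, y, z axes, in that order (R = Rz(yaw) Ry(pitch) Rx(roll)).
In Python, from station import * gives the robot as it stands. The module is installed in compiled form; this text tells all that it offers.
- The arm moves only by the tool move_arm, never from a script. Its argument "rows" is a list of rows, each an object with "delta_rot": the turn, a rotation vector about the world's x, y, z in degrees, a list of three; "delta_pos": the shift along the world's x, y, z in cm, a list of three; "hand": the finger opening in cm, from 0 to 8.76. A call has exactly 10 rows; each row shifts and turns the commanded pose from where the row before left it; what a row does not reach is not made up. A row lasts 1/10 s, in which the tool goes at most 50 mm and 8.59 degrees, less where a joint would pass 70% of its speed; a pose out of reach is approached as far as the arm can. A call is refused whole if a number of a shift passes 5 or a number of a turn 8.59, either way. A call with a gripper value outside its range is refused whole. The fingers move at their own pace and stop on an object; "force" is the grip in N (left out, the last holds). Time passes only in rows, so rows that do not move let the fingers close, or fill a call up. It gives the time, the measured TCP pose, the force and the opening at its end, in the units of the state.
- get_state(): the state, without advancing time (a new reading comes with each control period).
- grab_frame(name): name is "scene" or "top"; returns the picture (384x512x3 uint8, blue, green, red); there is no depth.
- camera_info(name): a dict with "camera_matrix" (3x3 intrinsics, pixels), "dist" ([k1, k2, p1, p2, k3] as OpenCV has them; the pictures are not rectified), "world_from_camera" (4x4, takes a point from camera to world coordinates). Camera axes: x right, y down, z forward; pixel columns grow to the right and rows downward; lengths in m; the calibration is good to about 2 mm. A picture is of the moment at which its call begins. camera_info takes no time and is no camera call.
- job_done(): hands the job in, once; it reports no verdict.
The state is a dict: "t": time; "q": joint angles; "qd": joint speeds; "joint_efforts": joint torques, N m; "eef_pos": TCP position; "ee_rot": TCP orientation; "force": force on the tool from outside, world axes, zero at the start; "moment": the same for the moment, N m; "width": finger opening in m.
Only numpy, scipy, OpenCV 4.12 (cv2) and the standard library are available. Lean on these libraries where they do the work, as an engineer would, in place of code of your own. Each camera call takes 0.05 s, during which the arm holds its last target.

## Working session

There is one attempt and no reset: what is moved stays moved. The work goes in short steps, Python scripts to look and compute and a tool call to move; the robot and the scene stay as the last step left them, time stands still between calls to the robot, and variables do not carry over. Pictures are saved under pics/ and viewed, and the job is handed in when it is done.

Besides the shell and the picture viewer there is one more tool, called as a command line: name --argument value ..., lists and objects as JSON in quotes. move_arm: Moves the arm, as the interface text tells. Its arguments: {"type":"object","properties":{"rows":{"type":"array"},"force":{"type":"number"}},"required":["rows"]}

```bash
mkdir -p pics; python3 - <<'E'
from station import *
import cv2,numpy as np
print(get_state())
for n in("scene","top"):
    im=grab_frame(n); cv2.imwrite(f"pics/{n}0.png",im)
    c=camera_info(n); print(n,np.round(c["camera_matrix"],2),c["dist"],np.round(c["world_from_camera"],4))
E
```

```text
{'t': 0.0, 'q': array([ 1.39614341e+00,  3.59395888e-01,  1.10527059e-02, -3.92911514e-04,
       -1.22410205e+00, -2.88096831e-01]), 'qd': array([-0.00041613,  0.00118018,  0.00037688,  0.00085725, -0.00179313,
       -0.00018513]), 'joint_efforts': array([ 2.61191781e-05, -5.82717204e+01,  2.93038023e+01,  6.99697495e+00,
        6.69153917e-03, -1.56133833e-04]), 'eef_pos': array([0.30110833, 0.60352856, 0.21020651]), 'ee_rot': array([ 3.13990675e+00, -1.14413549e-04, -4.62883458e-01]), 'force': array([-0.07551748,  0.61251579,  0.06734236]), 'moment': array([0.0184974 , 0.01420351, 0.04669784]), 'width': 0.08804821018302546}
scene [[450.84   0.   254.47]
 [  0.   450.84 197.05]
 [  0.     0.     1.  ]] [0.05799215 0.         0.         0.         0.        ] [[-0.8714  0.3658 -0.3268  0.9269]
 [ 0.4901  0.621  -0.6117  0.7408]
 [-0.0209 -0.6932 -0.7204  0.8781]
 [ 0.      0.      0.      1.    ]]
top [[404.24   0.   256.54]
 [  0.   404.24 193.58]
 [  0.     0.     1.  ]] [-0.13791455  0.          0.          0.          0.        ] [[-0.0149 -0.9947  0.1016  0.4442]
 [-0.9996  0.0171  0.0211  0.0617]
 [-0.0227 -0.1012 -0.9946  1.2052]
 [ 0.      0.      0.      1.    ]]
```

View pics/scene0.png

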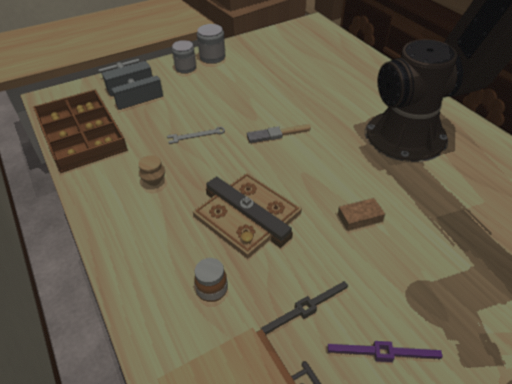

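View pics/top0.png

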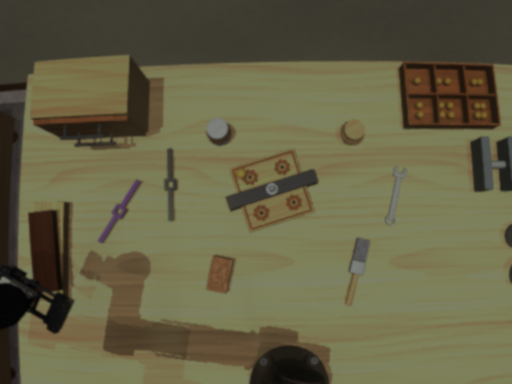

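Key candidates are the dark grey key at scene (306,307) / top (171,184), the purple look-alike at scene (383,351) / top (120,210), and a dark stick at top (67,235). I choose the grey one and will check it in a close crop.

```bash
cat > h.py <<'E'
import cv2,numpy as np
from station import *
def ray(n,uv):
    c=camera_info(n);K=np.array(c["camera_matrix"]);d=np.array(c["dist"]);T=np.array(c["world_from_camera"])
    p=cv2.undistortPoints(np.array([[uv]],float),K,d)[0,0]
    v=T[:3,:3]@np.array([p[0],p[1],1]);return T[:3,3],v/np.linalg.norm(v)
def plane(n,uv,z):
    o,v=ray(n,uv);return o+v*(z-o[2])/v[2]
def tri(a,b):
    o1,v1=ray("scene",a);o2,v2=ray("top",b)
    s=np.linalg.lstsq(np.c_[v1,-v2],o2-o1,rcond=None)[0]
    p=o1+s[0]*v1;q=o2+s[1]*v2;return (p+q)/2,np.linalg.norm(p-q)
def proj(n,P):
    c=camera_info(n);T=np.linalg.inv(np.array(c["world_from_camera"]))
    return cv2.projectPoints(np.array([P],float),cv2.Rodrigues(T[:3,:3])[0],T[:3,3],np.array(c["camera_matrix"]),np.array(c["dist"]))[0][0,0]
E
python3 - <<'E'
import cv2,numpy as np
s=cv2.imread("pics/scene0.png");t=cv2.imread("pics/top0.png")
def c(im,x,y,w,h,k):return cv2.resize(im[y:y+h,x:x+w],None,fx=k,fy=k,interpolation=cv2.INTER_CUBIC)
cv2.imwrite("pics/k.png",np.hstack([c(s,255,275,100,60,5),c(t,145,140,50,100,3)]))if 0 else None
cv2.imwrite("pics/k_s.png",c(s,255,275,100,65,8));cv2.imwrite("pics/k_t.png",c(t,135,140,75,90,6))
cv2.imwrite("pics/c_s.png",c(s,185,165,125,95,6));cv2.imwrite("pics/c_t.png",c(t,215,140,115,95,6))
E
```

```text
(no output)
```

View pics/k_s.png

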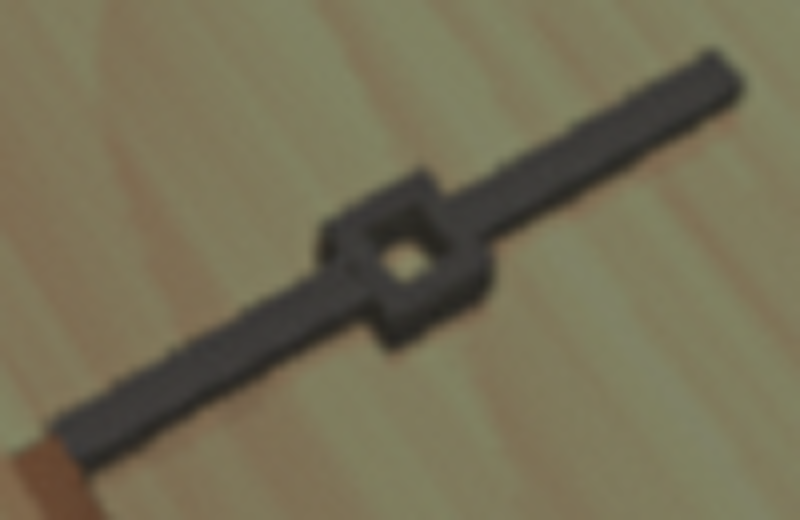

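View pics/k_t.png

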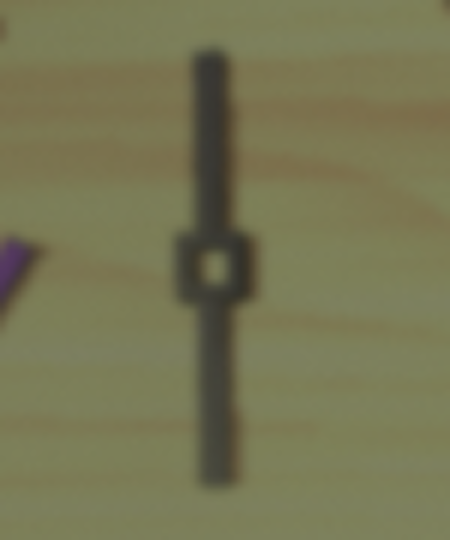

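View pics/c_s.png

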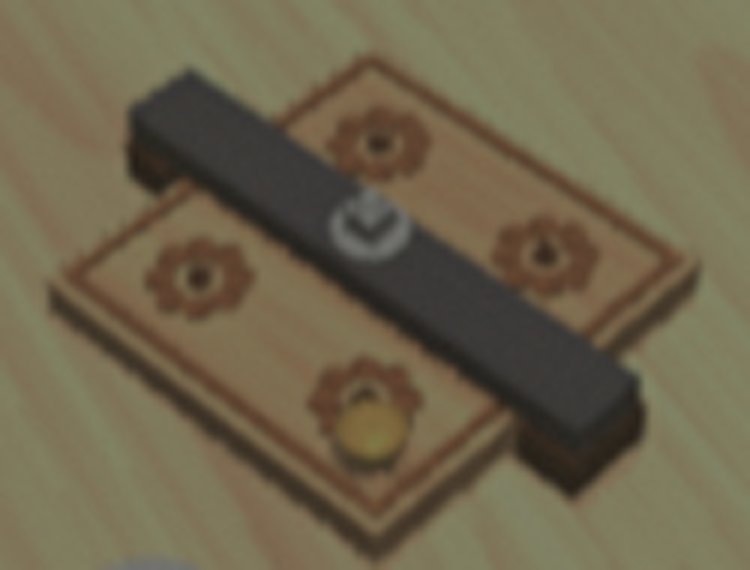

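View pics/c_t.png

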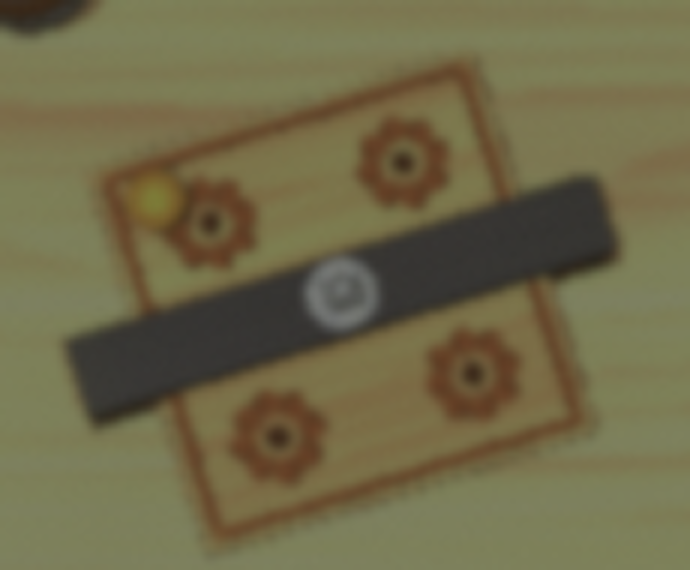

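The crop confirms it: the grey key has a square through-hole at scene (306,306) / top (170,184). The drawer front has its bridge bar and screw at top about (272,188), with the knob at top (241,173). Next I measure from both views.

```bash
python3 - <<'E'
from h import *
s=cv2.imread("pics/scene0.png");t=cv2.imread("pics/top0.png")
def mask(im,x,y,w,h,thr):
    hsv=cv2.cvtColor(im,cv2.COLOR_BGR2HSV);m=np.zeros(im.shape[:2],np.uint8)
    m[y:y+h,x:x+w]=((hsv[y:y+h,x:x+w,2]<thr)*255);n,l,st,c=cv2.connectedComponentsWithStats(m)
    i=1+np.argmax(st[1:,4]);mm=(l==i).astype(np.uint8);return mm,c[i],st[i]
for im,n,box in((s,"s",(255,275,100,57)),(t,"t",(155,140,30,90))):
    for thr in (75,85,95):
        m,c,st=mask(im,*box,thr);ys,xs=np.nonzero(m)
        r=cv2.minAreaRect(np.c_[xs,ys].astype(np.float32))
        # hole: 
        cs,h=cv2.findContours(m,cv2.RETR_CCOMP,cv2.CHAIN_APPROX_NONE)
        holes=[(cv2.contourArea(k),k.mean((0,1)).round(2)) for k,hh in zip(cs,h[0]) if hh[3]>=0]
        print(n,thr,c.round(2),st,r,holes)
# triangulations by hand picks
f=lambda x,y,k,x0,y0:((x+.5)/k-.5+x0,(y+.5)/k-.5+y0)
kS=lambda x,y:f(x,y,8,255,275);kT=lambda x,y:f(x,y,6,135,140)
cS=lambda x,y:f(x,y,6,185,165);cT=lambda x,y:f(x,y,6,215,140)
for nm,a,b in(("hole top",kS(410,247),kT(214,267)),("far end(low in top)",kS(728,72),kT(218,484)),
 ("bar A corner",cS(190,70),cT(600,178)),
 ("flange",cS(370,228),cT(342,293)),("knob",cS(370,428),cT(157,198)),
 ):
    print(nm,np.round(a,1),np.round(b,1),tri(a,b)[0].round(4),round(tri(a,b)[1],4))
for nm,uv,z in(("key end1",kT(210,52),.018),("key end2",kT(218,485),.018),("hole",kT(214,267),.02),
 ("bar c1",cT(68,343),.043),("bar c2",cT(97,422),.043),("c3",cT(598,178),.043),("c4",cT(617,255),.043),("screw",cT(342,293),.047)):
    print(nm,plane("top",uv,z).round(4))
E
```

```text
s 75 [304.31 307.55] [262 282  86  50 840] ((304.80767822265625, 307.5384521484375), (17.612932205200195, 95.63078308105469), 60.2551155090332) [(32.5, array([305.24, 307.29]))]
s 85 [304.4  307.45] [261 282  87  50 902] ((304.3384704589844, 307.59228515625), (18.233104705810547, 96.4990234375), 60.2551155090332) [(28.5, array([305.29, 307.24]))]
s 95 [304.61 307.32] [261 281  87  51 957] ((304.6153869628906, 307.576904296875), (18.729244232177734, 96.99515533447266), 60.2551155090332) [(22.0, array([305. , 307.5]))]
t 75 [170.37 181.63] [165 149  12  71 350] ((170.5, 184.0), (70.0, 11.0), 90.0) [(38.5, array([170.14, 184.33]))]
t 85 [170.33 183.32] [165 149  12  72 414] ((170.5, 184.5), (71.0, 11.0), 90.0) [(28.0, array([170.5, 184. ]))]
t 95 [170.23 183.48] [164 148  14  73 530] ((170.5, 184.0), (72.0, 13.0), 90.0) [(23.5, array([170.33, 184.2 ]))]
hole top [305.8 305.4] [170.2 184.1] [0.5988 0.3453 0.0155] 0.0001
far end(low in top) [345.6 283.6] [170.9 220.2] [0.4907 0.343  0.0136] 0.0006
bar A corner [216.2 176.2] [314.6 169.2] [ 0.617  -0.074   0.0664] 0.0242
flange [246.2 202.6] [271.6 188.4] [0.5772 0.0423 0.0476] 0.0012
knob [246.2 235.9] [240.8 172.6] [0.6261 0.1313 0.0396] 0.0011
key end1 [0.7079 0.348  0.018 ]
key end2 [0.4898 0.3421 0.018 ]
hole [0.5982 0.3443 0.02  ]
bar c1 [0.5552 0.1751 0.043 ]
bar c2 [0.5168 0.1614 0.043 ]
c3 [ 0.6312 -0.0826  0.043 ]
c4 [ 0.5934 -0.0907  0.043 ]
screw [0.5767 0.0426 0.047 ]
```

```bash
python3 - <<'E'
from h import *
for uv in((150,132),(130,58),(125,137),(60,135)):
  for z in(0,.1,.2): print(uv,z,plane("top",uv,z).round(3))
for nm,uv,z in(("jar",(219,130),.075),("foot",(353,130),.074),("cork",(221,273),.032),("purple",(120,211),.02)):print(nm,plane("top",uv,z).round(3))
print(tri((260,332),(125,137)))
t=cv2.imread("pics/top0.png");cv2.imwrite("pics/cab.png",cv2.resize(t[40:160,20:180],None,fx=5,fy=5))
s=cv2.imread("pics/scene0.png");cv2.imwrite("pics/cab2.png",cv2.resize(s[310:384,120:340],None,fx=3.5,fy=3.5))
E
```

```text
(150, 132) 0 [0.765 0.415 0.   ]
(150, 132) 0.1 [0.739 0.386 0.1  ]
(150, 132) 0.2 [0.712 0.357 0.2  ]
(130, 58) 0 [1.015 0.49  0.   ]
(130, 58) 0.1 [0.967 0.454 0.1  ]
(130, 58) 0.2 [0.92  0.419 0.2  ]
(125, 137) 0 [0.752 0.495 0.   ]
(125, 137) 0.1 [0.726 0.459 0.1  ]
(125, 137) 0.2 [0.701 0.423 0.2  ]
(60, 135) 0 [0.767 0.714 0.   ]
(60, 135) 0.1 [0.74 0.66 0.1 ]
(60, 135) 0.2 [0.713 0.606 0.2  ]
jar [0.745 0.191 0.075]
foot [ 0.739 -0.195  0.074]
cork [0.336 0.192 0.032]
purple [0.52  0.498 0.02 ]
(array([0.73065101, 0.42643966, 0.15889284]), np.float64(0.04508568574558038))
```

View pics/cab.png

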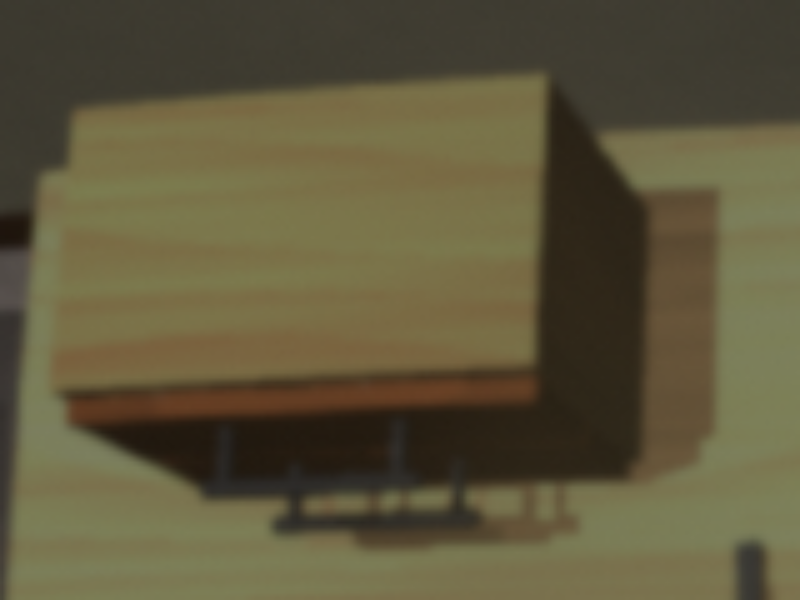

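View pics/cab2.png

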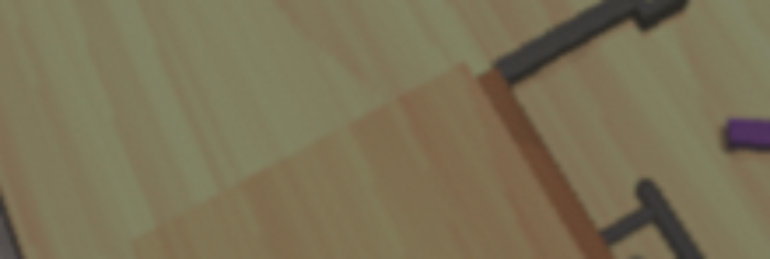

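move_arm --rows '[{"delta_pos":[2.97,-2.59,0],"delta_rot":[0,0,2.8],"hand":8.7},{"delta_pos":[2.97,-2.59,0],"delta_rot":[0,0,2.8],"hand":8.7},{"delta_pos":[2.97,-2.59,0],"delta_rot":[0,0,2.8],"hand":8.7},{"delta_pos":[2.97,-2.59,0],"delta_rot":[0,0,2.8],"hand":8.7},{"delta_pos":[2.97,-2.59,0],"delta_rot":[0,0,2.8],"hand":8.7},{"delta_pos":[2.97,-2.59,0],"delta_rot":[0,0,2.8],"hand":8.7},{"delta_pos":[2.97,-2.59,0],"delta_rot":[0,0,2.8],"hand":8.7},{"delta_pos":[2.97,-2.59,0],"delta_rot":[0,0,2.8],"hand":8.7},{"delta_pos":[2.97,-2.59,0],"delta_rot":[0,0,2.8],"hand":8.7},{"delta_pos":[2.97,-2.59,0],"delta_rot":[0,0,2.8],"hand":8.7}]'

```text
t: 1.1
eef_pos: [0.5992, 0.3437, 0.2107]
ee_rot: [3.141, 0.001, 0.028]
force: [0.1, 0.5, -0.4]
width: 0.0873
```

Now descend. The next pose should leave the tips about 3 mm above the bench.

move_arm --rows '[{"delta_pos":[0,0,-2.2],"delta_rot":[0,0,0],"hand":8.7},{"delta_pos":[0,0,-2.2],"delta_rot":[0,0,0],"hand":8.7},{"delta_pos":[0,0,-2.2],"delta_rot":[0,0,0],"hand":8.7},{"delta_pos":[0,0,-2.2],"delta_rot":[0,0,0],"hand":8.7},{"delta_pos":[0,0,-2.2],"delta_rot":[0,0,0],"hand":8.7},{"delta_pos":[0,0,-2.2],"delta_rot":[0,0,0],"hand":8.7},{"delta_pos":[0,0,-1.0],"delta_rot":[0,0,0],"hand":8.7},{"delta_pos":[0,0,0],"delta_rot":[0,0,0],"hand":8.7},{"delta_pos":[0,0,0],"delta_rot":[0,0,0],"hand":8.7},{"delta_pos":[0,0,0],"delta_rot":[0,0,0],"hand":8.7}]'

```text
t: 2.1
eef_pos: [0.599, 0.3455, 0.0706]
ee_rot: [-3.14, -0.002, 0.026]
force: [0.1, 0.9, 0.1]
width: 0.0868
```

```bash
python3 - <<'E'
from h import *
s=grab_frame("scene");t=grab_frame("top")
cv2.imwrite("pics/p1.png",np.hstack([cv2.resize(s[210:340,230:370],None,fx=3.5,fy=3.5),cv2.resize(t[130:260,130:210],None,fx=3.5,fy=3.5)]))
E
```

```text
(no output)
```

View pics/p1.png

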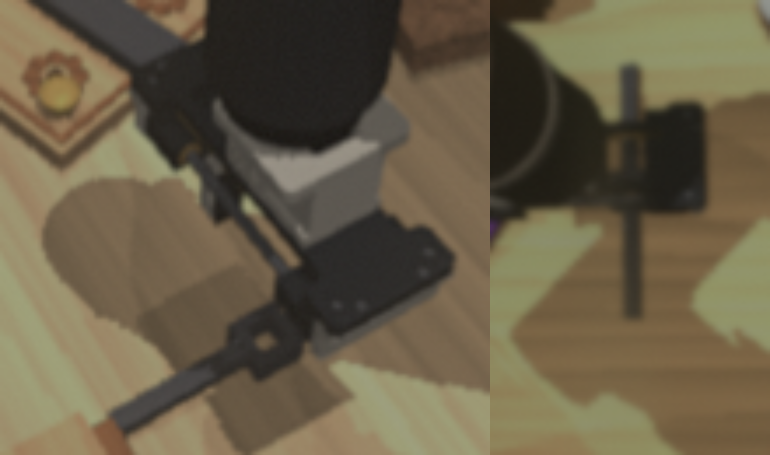

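The jaws straddle the key block at left-panel (263,340), with the bar in line. I'll go down and close.

move_arm --rows '[{"delta_pos":[0,0,-1.2],"delta_rot":[0,0,0],"hand":8.7},{"delta_pos":[0,0,-1.2],"delta_rot":[0,0,0],"hand":8.7},{"delta_pos":[0,0,-1.2],"delta_rot":[0,0,0],"hand":8.7},{"delta_pos":[0,0,-0.9],"delta_rot":[0,0,0],"hand":8.7},{"delta_pos":[0,0,0],"delta_rot":[0,0,0],"hand":8.7},{"delta_pos":[0,0,0],"delta_rot":[0,0,0],"hand":5},{"delta_pos":[0,0,0],"delta_rot":[0,0,0],"hand":3},{"delta_pos":[0,0,0],"delta_rot":[0,0,0],"hand":2},{"delta_pos":[0,0,0],"delta_rot":[0,0,0],"hand":2},{"delta_pos":[0,0,0],"delta_rot":[0,0,0],"hand":2}]' --force 30

```text
t: 3.2
eef_pos: [0.5985, 0.3451, 0.0245]
ee_rot: [-3.141, -0.0, 0.026]
force: [-0.4, -0.8, 0.0]
width: 0.0526
```

move_arm --rows '[{"delta_pos":[0,0,0],"delta_rot":[0,0,0],"hand":2},{"delta_pos":[0,0,0],"delta_rot":[0,0,0],"hand":2},{"delta_pos":[0,0,0],"delta_rot":[0,0,0],"hand":2},{"delta_pos":[0,0,0],"delta_rot":[0,0,0],"hand":2},{"delta_pos":[0,0,2],"delta_rot":[0,0,0],"hand":2},{"delta_pos":[0,0,3],"delta_rot":[0,0,0],"hand":2},{"delta_pos":[0,0,3],"delta_rot":[0,0,0],"hand":2},{"delta_pos":[0,0,2],"delta_rot":[0,0,0],"hand":2},{"delta_pos":[0,0,0],"delta_rot":[0,0,0],"hand":2},{"delta_pos":[0,0,0],"delta_rot":[0,0,0],"hand":2}]'

```text
t: 4.2
eef_pos: [0.5983, 0.3451, 0.1245]
ee_rot: [-3.141, -0.0, 0.026]
force: [0.0, -0.6, -0.6]
width: 0.0198
```

```bash
python3 - <<'E'
from h import *
print(get_state()["force"],get_state()["width"])
s=grab_frame("scene");t=grab_frame("top")
cv2.imwrite("pics/p2.png",np.hstack([cv2.resize(s[170:340,230:370],None,fx=3.5,fy=3.5),cv2.resize(t[100:270,130:210],None,fx=3.5,fy=3.5)]))
E
```

```text
[ 0.04562993 -0.62114562 -0.60285071] 0.01980447061820919
```

View pics/p2.png

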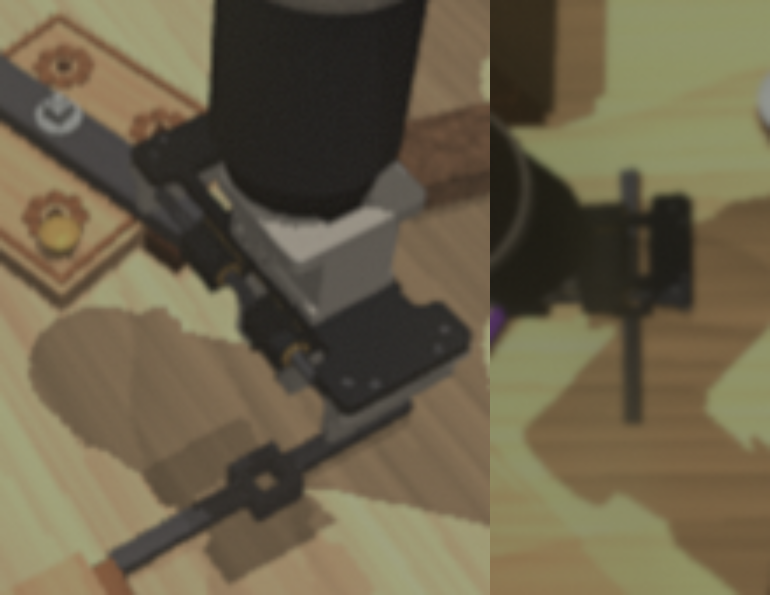

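```bash
python3 - <<'E'
from h import *
for z in(.02,.05,.106,.125):print(z,proj("scene",(.5983,.3451,z)).round(1),proj("top",(.5983,.3451,z)).round(1))
s=cv2.imread("pics/scene0.png")
p=cv2.imread("pics/p2.png")
a=s[170:340,230:370];b=cv2.resize(p[:,:490],(140,170))
cv2.imwrite("pics/cmp.png",np.hstack([cv2.resize(a[80:],None,fx=2.8,fy=2.8),cv2.resize(b[80:],None,fx=2.8,fy=2.8)]))
E
```

```text
0.02 [306.1 304.1] [170.  184.1]
0.05 [307.  296.6] [167.6 182.8]
0.106 [308.7 281.6] [162.8 180.2]
0.125 [309.3 276.2] [161.  179.3]
```

View pics/cmp.png

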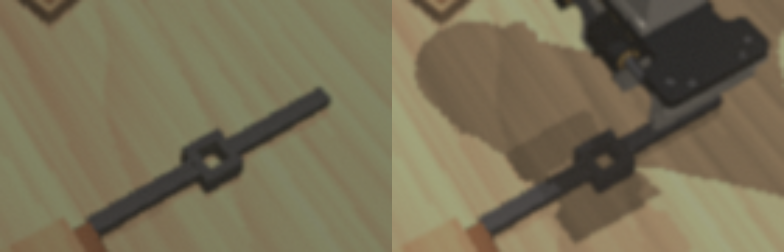

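The alignment was right, but the fingers had not finished closing when I lifted, and the key has not moved. I'll retry, giving the close its own time.

move_arm --rows '[{"delta_pos":[0,0,0],"delta_rot":[0,0,0],"hand":6},{"delta_pos":[0,0,0],"delta_rot":[0,0,0],"hand":6},{"delta_pos":[0,0,0],"delta_rot":[0,0,0],"hand":6},{"delta_pos":[0,0,0],"delta_rot":[0,0,0],"hand":6},{"delta_pos":[0,0,0],"delta_rot":[0,0,0],"hand":6},{"delta_pos":[0,0,0],"delta_rot":[0,0,0],"hand":6},{"delta_pos":[0,0,-3],"delta_rot":[0,0,0],"hand":6},{"delta_pos":[0,0,-3],"delta_rot":[0,0,0],"hand":6},{"delta_pos":[0,0,0],"delta_rot":[0,0,0],"hand":6},{"delta_pos":[0,0,0],"delta_rot":[0,0,0],"hand":6}]'

```text
t: 5.3
eef_pos: [0.5985, 0.3448, 0.0644]
ee_rot: [3.141, 0.0, 0.026]
force: [0.2, 1.0, 0.9]
width: 0.0601
```

move_arm --rows '[{"delta_pos":[0,0,-2],"delta_rot":[0,0,0],"hand":6},{"delta_pos":[0,0,-1.4],"delta_rot":[0,0,0],"hand":6},{"delta_pos":[0,0,-0.6],"delta_rot":[0,0,0],"hand":6},{"delta_pos":[0,0,0],"delta_rot":[0,0,0],"hand":6},{"delta_pos":[0,0,0],"delta_rot":[0,0,0],"hand":2},{"delta_pos":[0,0,0],"delta_rot":[0,0,0],"hand":2},{"delta_pos":[0,0,0],"delta_rot":[0,0,0],"hand":2},{"delta_pos":[0,0,0],"delta_rot":[0,0,0],"hand":2},{"delta_pos":[0,0,0],"delta_rot":[0,0,0],"hand":2},{"delta_pos":[0,0,0],"delta_rot":[0,0,0],"hand":2}]' --force 30

```text
t: 6.3
eef_pos: [0.5984, 0.345, 0.0243]
ee_rot: [-3.142, -0.0, 0.026]
force: [-0.4, -0.8, 0.9]
width: 0.0218
```

move_arm --rows '[{"delta_pos":[0,0,0],"delta_rot":[0,0,0],"hand":2},{"delta_pos":[0,0,0],"delta_rot":[0,0,0],"hand":2},{"delta_pos":[0,0,0],"delta_rot":[0,0,0],"hand":2},{"delta_pos":[0,0,0],"delta_rot":[0,0,0],"hand":2},{"delta_pos":[0,0,0],"delta_rot":[0,0,0],"hand":2},{"delta_pos":[0,0,0],"delta_rot":[0,0,0],"hand":2},{"delta_pos":[0,0,0],"delta_rot":[0,0,0],"hand":2},{"delta_pos":[0,0,0],"delta_rot":[0,0,0],"hand":2},{"delta_pos":[0,0,0],"delta_rot":[0,0,0],"hand":2},{"delta_pos":[0,0,0],"delta_rot":[0,0,0],"hand":2}]'

```text
t: 7.3
eef_pos: [0.5984, 0.345, 0.0242]
ee_rot: [-3.142, -0.0, 0.026]
force: [0.8, -0.6, 0.7]
width: 0.0201
```

```bash
python3 - <<'E'
from h import *
s=grab_frame("scene");t=grab_frame("top")
cv2.imwrite("pics/p3.png",np.hstack([cv2.resize(s[220:340,240:360],None,fx=5,fy=5),]))
cv2.imwrite("pics/p3t.png",cv2.resize(t[120:240,130:230],None,fx=5,fy=5))
E
```

```text
(no output)
```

View pics/p3.png

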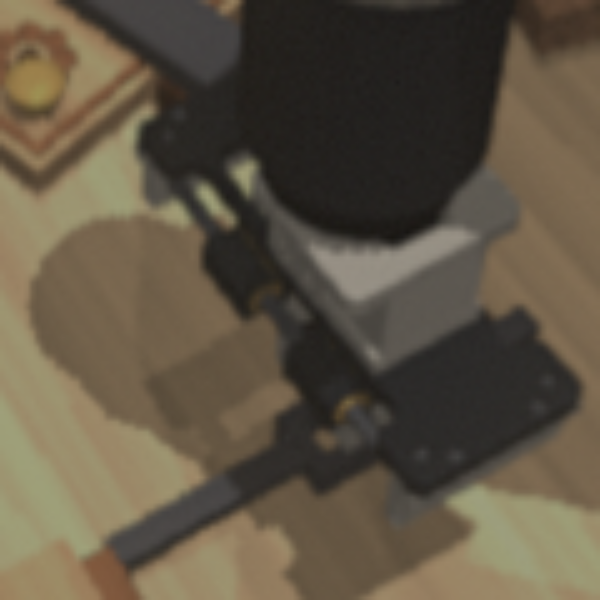

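View pics/p3t.png

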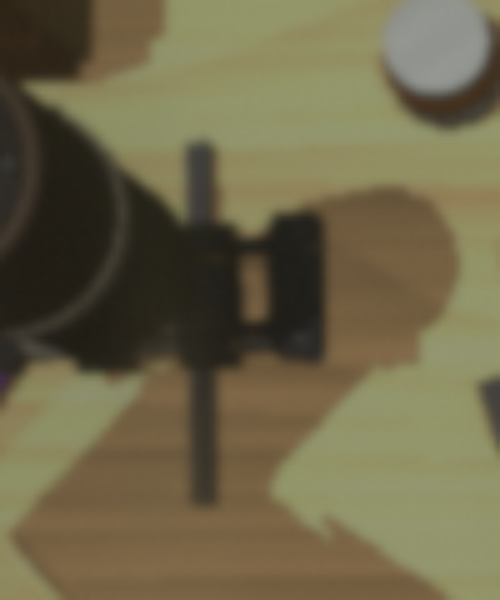

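```bash
python3 - <<'E'
from h import *
s=grab_frame("scene");t=grab_frame("top");print(get_state()["t"])
k=7
x0,y0=270,245
im=cv2.resize(s[y0:y0+80,x0:x0+80],None,fx=k,fy=k,interpolation=cv2.INTER_CUBIC)
im=np.clip(im.astype(float)*1.8,0,255).astype(np.uint8)
for P,c in(((.5984,.345,.0213),(0,0,255)),((.5984,.355,.0213),(0,255,0)),((.5984,.335,.0213),(255,0,0)),((.5984,.345,.0683),(0,255,255)),((.5984,.355,.0683),(255,255,0)),((.5984,.376,.0683),(255,0,255))):
    u=proj("scene",P);cv2.circle(im,(int((u[0]-x0+.5)*k),int((u[1]-y0+.5)*k)),4,c,-1)
cv2.imwrite("pics/p4.png",im)
E
```

```text
7.5
```

View pics/p4.png

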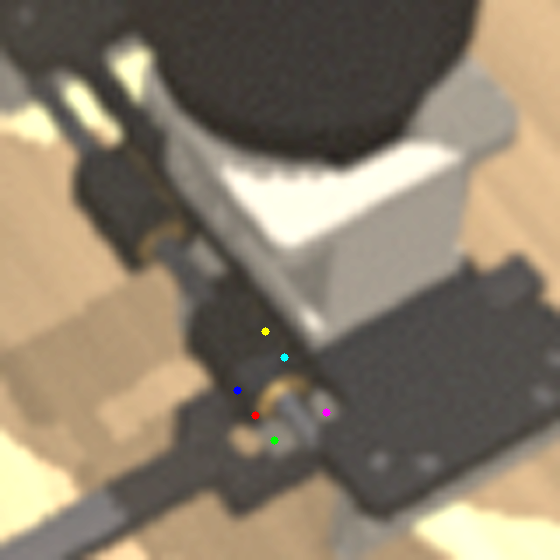

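move_arm --rows '[{"delta_pos":[0,0,0],"delta_rot":[0,0,0],"hand":0},{"delta_pos":[0,0,0],"delta_rot":[0,0,0],"hand":0},{"delta_pos":[0,0,0],"delta_rot":[0,0,0],"hand":0},{"delta_pos":[0,0,0],"delta_rot":[0,0,0],"hand":0},{"delta_pos":[0,0,0],"delta_rot":[0,0,0],"hand":0},{"delta_pos":[0,0,0],"delta_rot":[0,0,0],"hand":0},{"delta_pos":[0,0,0],"delta_rot":[0,0,0],"hand":0},{"delta_pos":[0,0,0],"delta_rot":[0,0,0],"hand":0},{"delta_pos":[0,0,0],"delta_rot":[0,0,0],"hand":0},{"delta_pos":[0,0,0],"delta_rot":[0,0,0],"hand":0}]' --force 10

```text
t: 8.5
eef_pos: [0.5983, 0.345, 0.0242]
ee_rot: [-3.142, -0.0, 0.026]
force: [-0.4, -0.0, -0.1]
width: 0.0003
```

```bash
python3 - <<'E'
from h import *
s=grab_frame("scene");S=get_state();print(S["t"],S["q"].round(3),S["eef_pos"],S["width"],S["force"],S["moment"])
k=7
x0,y0=270,245
im=cv2.resize(s[y0:y0+80,x0:x0+80],None,fx=k,fy=k,interpolation=cv2.INTER_CUBIC)
im=np.clip(im.astype(float)*1.8,0,255).astype(np.uint8)
for P,c in(((.5984,.362,.0),(0,0,255)),((.5984,.362,.02),(0,255,0)),((.5984,.362,.04),(255,0,0)),((.5984,.362,.06),(255,0,255)),((.5984,.38,.02),(0,255,255)),((.5984,.38,.04),(255,255,0))):
    u=proj("scene",P);cv2.circle(im,(int((u[0]-x0+.5)*k),int((u[1]-y0+.5)*k)),3,c,-1)
cv2.imwrite("pics/p5.png",im)
E
```

```text
8.55 [ 0.804  0.538 -0.16  -0.    -0.873  0.792] [0.59835807 0.34495634 0.02415596] 0.00015172704406540534 [-0.59009035  0.00558241  0.03311316] [-0.04186106  0.02248884 -0.01791108]
```

View pics/p5.png

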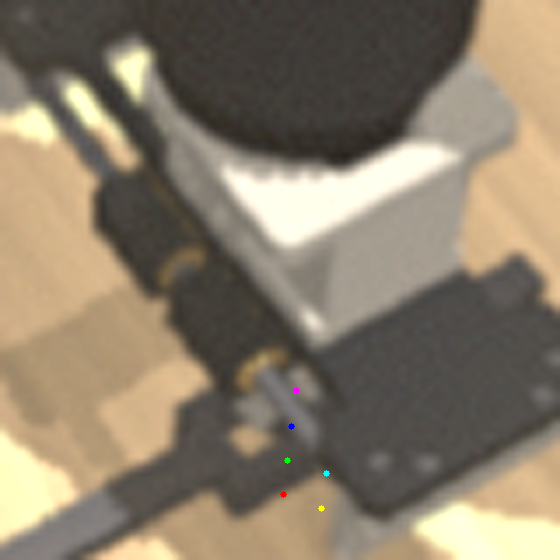

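```bash
python3 - <<'E'
from h import *
x0,y0,k=270,245,7
def at_y(d,y):
    o,v=ray("scene",((d[0]+.5)/k-.5+x0,(d[1]+.5)/k-.5+y0));return (o+v*(y-o[1])/v[1]).round(3)
for d in((185,290),(180,285),(190,295)):print(at_y(d,.345))
t=grab_frame("top")
im=cv2.resize(t[140:230,130:210],None,fx=7,fy=7,interpolation=cv2.INTER_CUBIC)
im=np.clip(im.astype(float)*2.2,0,255).astype(np.uint8);cv2.imwrite("pics/p6.png",im)
s=grab_frame("scene")
im=cv2.resize(s[195:345,215:375],None,fx=4.5,fy=4.5,interpolation=cv2.INTER_CUBIC)
im=np.clip(im.astype(float)*2,0,255).astype(np.uint8);cv2.imwrite("pics/p7.png",im[:600])
E
```

```text
[0.629 0.345 0.114]
[0.631 0.345 0.118]
[0.627 0.345 0.11 ]
```

View pics/p6.png

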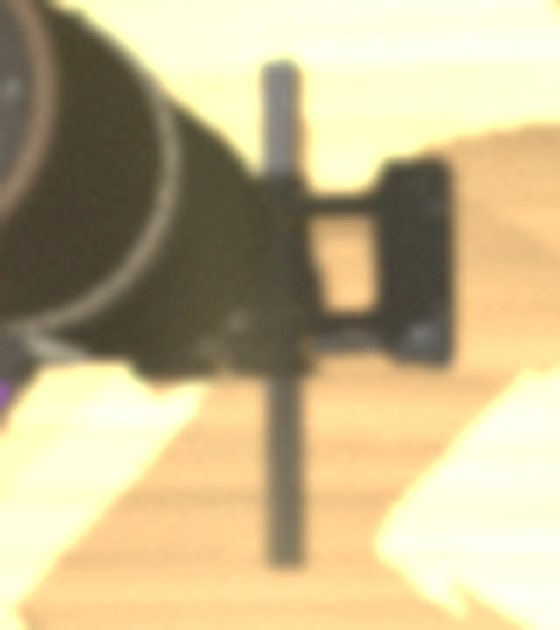

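View pics/p7.png

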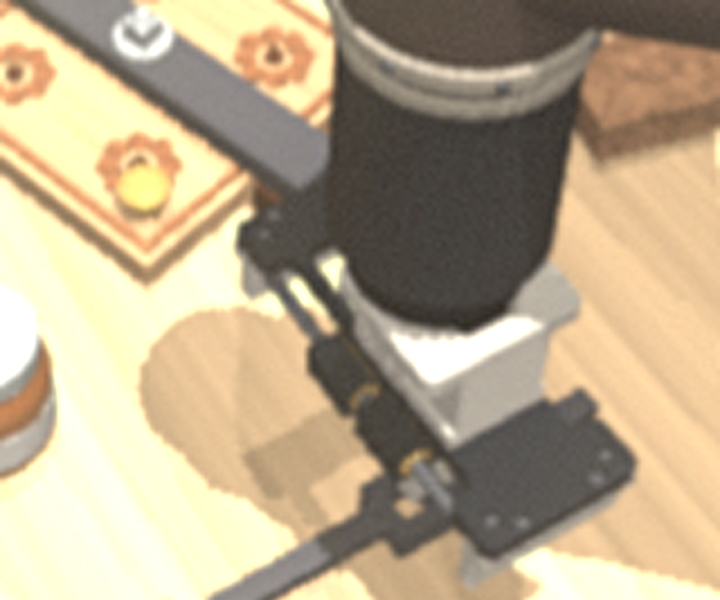

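move_arm --rows '[{"delta_pos":[0,0,3],"delta_rot":[0,0,0],"hand":4},{"delta_pos":[0,0,4],"delta_rot":[0,0,0],"hand":4},{"delta_pos":[0,0,4],"delta_rot":[0,0,0],"hand":4},{"delta_pos":[0,0,4],"delta_rot":[0,0,0],"hand":4},{"delta_pos":[0,0,3],"delta_rot":[0,0,0],"hand":4},{"delta_pos":[0,0,0],"delta_rot":[0,0,0],"hand":4},{"delta_pos":[0,0,0],"delta_rot":[0,0,0],"hand":4},{"delta_pos":[0,0,0],"delta_rot":[0,0,0],"hand":4},{"delta_pos":[0,0,0],"delta_rot":[0,0,0],"hand":4},{"delta_pos":[0,0,0],"delta_rot":[0,0,0],"hand":4}]'

```text
t: 9.65
eef_pos: [0.598, 0.3447, 0.203]
ee_rot: [3.14, 0.001, 0.026]
force: [-0.3, -0.4, -0.1]
width: 0.0398
```

```bash
python3 - <<'E'
from h import *
t=grab_frame("top");s=grab_frame("scene");S=get_state();print(S["t"],S["eef_pos"],S["width"])
e=S["eef_pos"]
for n,im,x0,y0 in(("scene",s,240,200),("top",t,110,130)):
    k=6;a=cv2.resize(im[y0:y0+100,x0:x0+120],None,fx=k,fy=k,interpolation=cv2.INTER_CUBIC)
    a=np.clip(a.astype(float)*2,0,255).astype(np.uint8)
    cv2.imwrite(f"pics/p8{n}_raw.png",a)
    for dy in(-.02,.02):
      for dz,c in((-.022,(0,0,255)),(0.044,(0,255,0))):
        u=proj(n,(e[0],e[1]+dy,e[2]+dz));cv2.circle(a,(int((u[0]-x0+.5)*k),int((u[1]-y0+.5)*k)),3,c,-1)
    cv2.imwrite(f"pics/p8{n}.png",a)
E
```

```text
9.75 [0.59822654 0.34481262 0.20335841] 0.039941085928682334
```

View pics/p8scene.png

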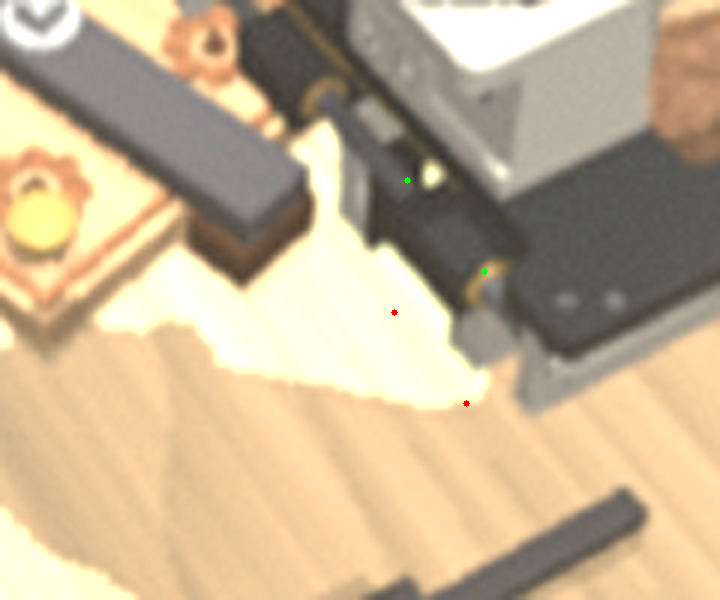

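View pics/p8top.png

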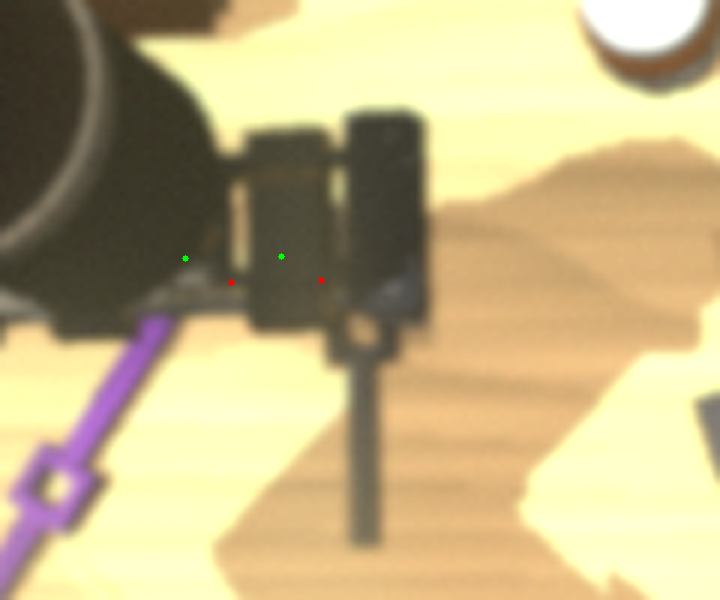

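```bash
python3 - <<'E'
from h import *
x0,y0,k=240,200,6
for nm,d in(("-y finger bottom low corner",(372,246)),("-y left bottom",(345,215)),("+y bottom mid",(487,366)),("+y bottom left",(455,340)),("+y bottom right",(515,350))):
    o,v=ray("scene",((d[0]+.5)/k-.5+x0,(d[1]+.5)/k-.5+y0))
    print(nm,[ (o+v*(x-o[0])/v[0]).round(3).tolist() for x in(.5885,.598,.6075)])
a=cv2.imread("pics/p8scene_raw.png")[60:420,220:600]
cv2.imwrite("pics/p9.png",cv2.resize(a,None,fx=1.6,fy=1.6))
E
```

```text
-y finger bottom low corner [[0.588, 0.298, 0.18], [0.598, 0.31, 0.199], [0.608, 0.323, 0.219]]
-y left bottom [[0.588, 0.282, 0.179], [0.598, 0.295, 0.198], [0.608, 0.308, 0.218]]
+y bottom mid [[0.588, 0.361, 0.189], [0.598, 0.372, 0.208], [0.608, 0.382, 0.228]]
+y bottom left [[0.588, 0.344, 0.183], [0.598, 0.356, 0.203], [0.608, 0.367, 0.222]]
+y bottom right [[0.588, 0.372, 0.211], [0.598, 0.383, 0.229], [0.608, 0.393, 0.248]]
```

View pics/p9.png

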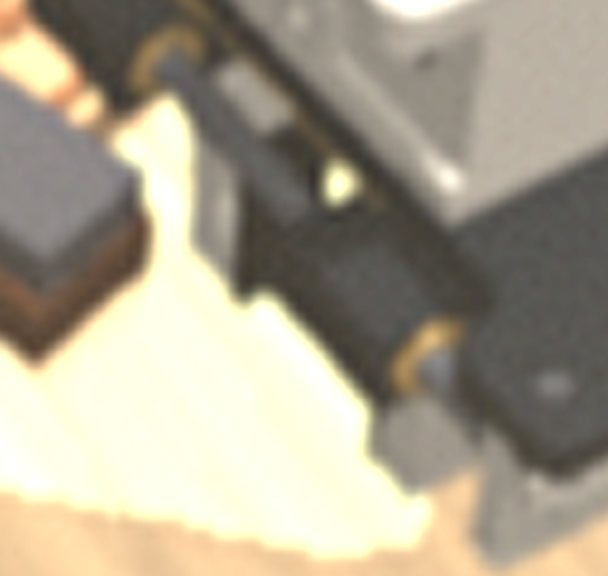

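The fingertips stand about 35–40 mm higher, relative to the reported TCP, than the text says. That explains how the closed jaws passed over the 20 mm block. I'll go lower in guarded steps with the jaws open 6 cm, and watch the force.

move_arm --rows '[{"delta_pos":[0,0,-4],"delta_rot":[0,0,0],"hand":6},{"delta_pos":[0,0,-4],"delta_rot":[0,0,0],"hand":6},{"delta_pos":[0,0,-4],"delta_rot":[0,0,0],"hand":6},{"delta_pos":[0,0,-4],"delta_rot":[0,0,0],"hand":6},{"delta_pos":[0,0,-1.9],"delta_rot":[0,0,0],"hand":6},{"delta_pos":[0,0,-0.8],"delta_rot":[0,0,0],"hand":6},{"delta_pos":[0,0,-0.6],"delta_rot":[0,0,0],"hand":6},{"delta_pos":[0,0,-0.5],"delta_rot":[0,0,0],"hand":6},{"delta_pos":[0,0,0],"delta_rot":[0,0,0],"hand":6},{"delta_pos":[0,0,0],"delta_rot":[0,0,0],"hand":6}]'

```text
t: 10.75
eef_pos: [0.5989, 0.3454, 0.0073]
ee_rot: [-3.14, -0.001, 0.026]
force: [-0.1, 0.3, 0.9]
width: 0.0599
```

```bash
cat > snap.py <<'E'
from h import *
import sys
nm=sys.argv[1]
s=grab_frame("scene");S=get_state();print(S["t"],S["eef_pos"].round(4),S["ee_rot"].round(4),"w",S["width"].round(4) if hasattr(S["width"],"round") else S["width"],S["force"].round(2),S["moment"].round(2))
x0,y0,w,h=map(int,sys.argv[2:6]);k=min(800//w,600//h)
a=cv2.resize(s[y0:y0+h,x0:x0+w],None,fx=k,fy=k,interpolation=cv2.INTER_CUBIC)
cv2.imwrite(f"pics/{nm}.png",np.clip(a.astype(float)*1.9,0,255).astype(np.uint8));print("scale",k)
E
python3 snap.py p10 255 235 100 85
```

```text
10.8 [0.5989 0.3454 0.0073] [-3.1405e+00 -1.3000e-03  2.6000e-02] w 0.05991263335699294 [ 0.56 -0.72  0.63] [-0.07 -0.03  0.01]
scale 7
```

View pics/p10.png

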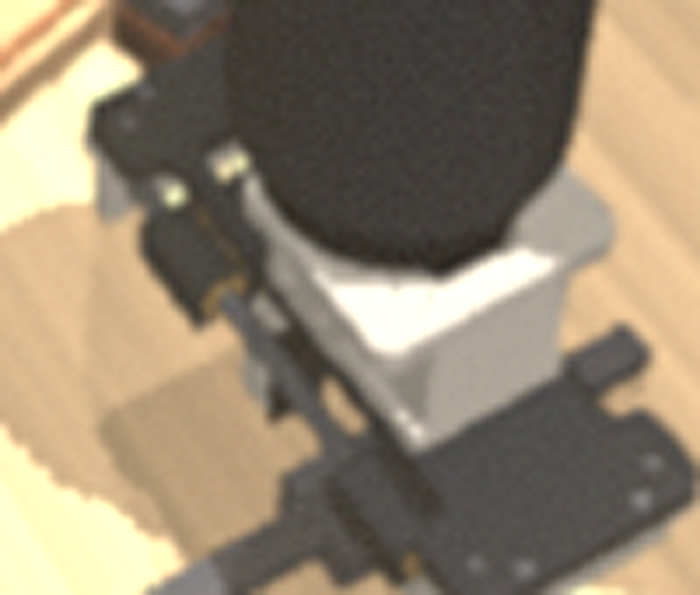

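```bash
python3 - <<'E'
from h import *
o,v=ray("scene",((275.5)/7-.5+255,(415.5)/7-.5+235))
for y in(.31,.315,.32):print((o+v*(y-o[1])/v[1]).round(3))
o,v=ray("scene",((372.5)/6-.5+240,(246.5)/6-.5+200))
for y in(.32,.325,.33):print((o+v*(y-o[1])/v[1]).round(3))
E
```

```text
[0.607 0.31  0.018]
[0.61  0.315 0.028]
[0.614 0.32  0.038]
[0.605 0.32  0.215]
[0.609 0.325 0.223]
[0.613 0.33  0.23 ]
```

move_arm --rows '[{"delta_pos":[0,0,-0.4],"delta_rot":[0,0,0],"hand":6},{"delta_pos":[0,0,-0.4],"delta_rot":[0,0,0],"hand":6},{"delta_pos":[0,0,-0.3],"delta_rot":[0,0,0],"hand":6},{"delta_pos":[0,0,-0.2],"delta_rot":[0,0,0],"hand":6},{"delta_pos":[0,0,-0.1],"delta_rot":[0,0,0],"hand":6},{"delta_pos":[0,0,0],"delta_rot":[0,0,0],"hand":2},{"delta_pos":[0,0,0],"delta_rot":[0,0,0],"hand":2},{"delta_pos":[0,0,0],"delta_rot":[0,0,0],"hand":2},{"delta_pos":[0,0,0],"delta_rot":[0,0,0],"hand":2},{"delta_pos":[0,0,0],"delta_rot":[0,0,0],"hand":2}]' --force 20

```text
t: 11.8
eef_pos: [0.5985, 0.3451, -0.0077]
ee_rot: [-3.141, -0.0, 0.026]
force: [-0.8, 0.4, 0.9]
width: 0.0338
```

```bash
python3 snap.py p11 255 235 100 85
```

```text
11.85 [ 0.5985  0.3451 -0.0077] [-3.1414e+00 -3.0000e-04  2.6000e-02] w 0.033929961159960526 [-0.08  1.28 -0.59] [0.07 0.   0.01]
scale 7
```

View pics/p11.png

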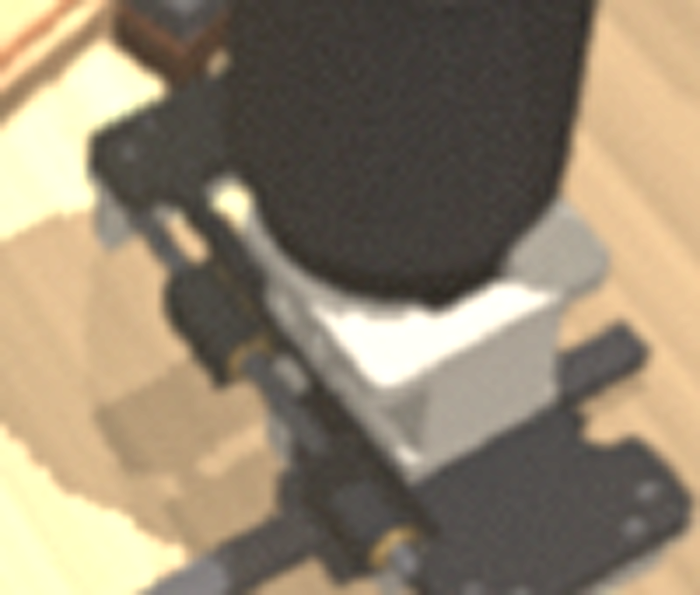

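The width is 33.9 mm, so the block is gripped. Now I'll firm up and lift.

move_arm --rows '[{"delta_pos":[0,0,0],"delta_rot":[0,0,0],"hand":2},{"delta_pos":[0,0,0],"delta_rot":[0,0,0],"hand":2},{"delta_pos":[0,0,0],"delta_rot":[0,0,0],"hand":2},{"delta_pos":[0,0,0.5],"delta_rot":[0,0,0],"hand":2},{"delta_pos":[0,0,2],"delta_rot":[0,0,0],"hand":2},{"delta_pos":[0,0,3],"delta_rot":[0,0,0],"hand":2},{"delta_pos":[0,0,3],"delta_rot":[0,0,0],"hand":2},{"delta_pos":[0,0,2.5],"delta_rot":[0,0,0],"hand":2},{"delta_pos":[0,0,1],"delta_rot":[0,0,0],"hand":2},{"delta_pos":[0,0,0],"delta_rot":[0,0,0],"hand":2}]' --force 45

```text
t: 12.85
eef_pos: [0.5987, 0.3454, 0.1135]
ee_rot: [-3.14, -0.002, 0.026]
force: [-1.3, 0.9, -2.6]
width: 0.0339
```

```bash
python3 snap.py p12 205 180 160 115; python3 - <<'E'
from h import *
t=grab_frame("top");a=cv2.resize(t[110:250,110:300],None,fx=4,fy=4,interpolation=cv2.INTER_CUBIC);cv2.imwrite("pics/p12t.png",np.clip(a*1.9,0,255).astype(np.uint8))
E
```

```text
12.9 [0.598  0.3448 0.1118] [-3.1413e+00  5.0000e-04  2.5500e-02] w 0.033444762721632194 [-0.27  0.21 -3.11] [-0.02  0.07  0.02]
scale 5
```

View pics/p12.png

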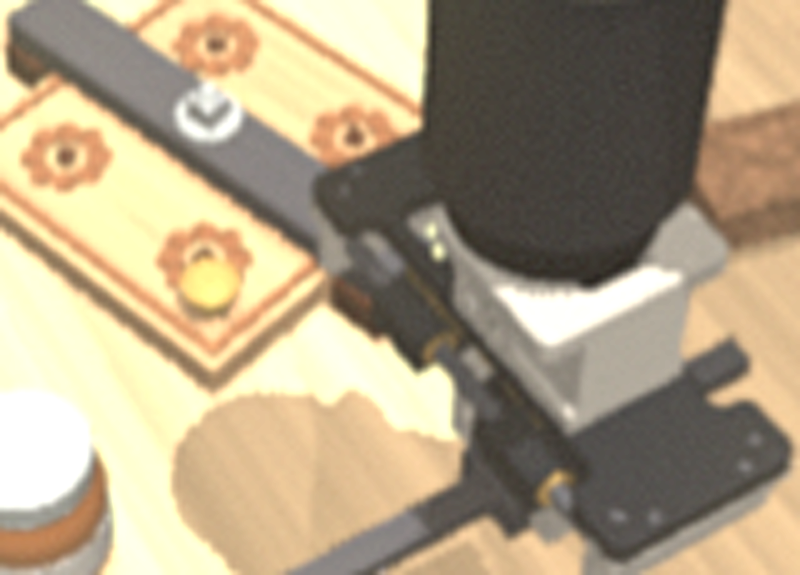

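View pics/p12t.png

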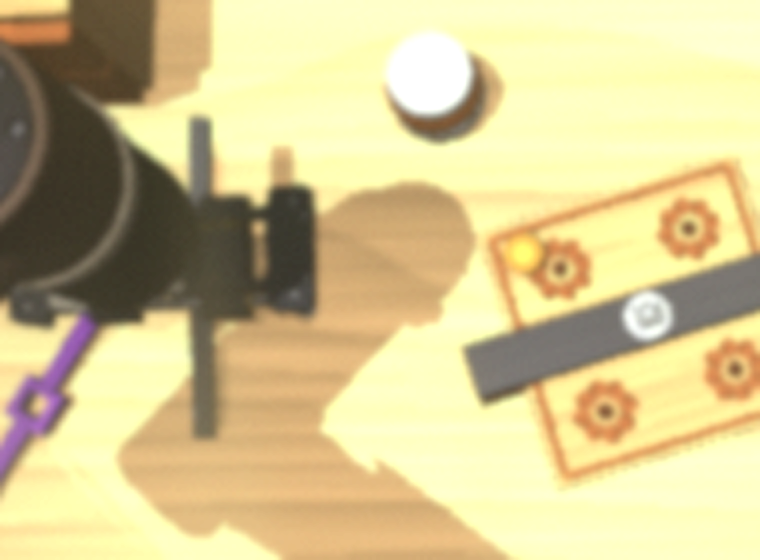

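```bash
python3 - <<'E'
from h import *
t=grab_frame("top");S=get_state();print(S["eef_pos"])
g=cv2.GaussianBlur(cv2.cvtColor(t,cv2.COLOR_BGR2GRAY),(3,3),0).astype(float)
# bar ends along column ~ profile
from scipy.ndimage import map_coordinates
def edge(rows,col,up):
    pr=[np.mean([g[r,c] for c in col]) for r in rows];print(np.round(pr,0))
edge(range(132,148),range(159,161),1);edge(range(212,226),range(160,163),0)
# bar centre column by rows
for r in (142,148,152,200,205,210):
    pr=g[r,150:175];print(r,np.round(pr).astype(int))
E
```

```text
[0.59733396 0.34422978 0.11019625]
[126. 131. 134. 134. 132. 128. 117.  99.  80.  68.  64.  63.  63.  62.
  62.  62.]
[ 56.  57.  57.  57.  58.  60.  64.  74.  86.  96. 101. 103. 104. 103.]
142 [135 135 135 135 135 132 120  99  78  66  62  63  76 102 125 136 138 139
 139 139 139 139 140 140 140]
148 [129 132 134 134 134 131 118  97  75  64  60  59  67  89 113 128 135 137
 138 139 139 139 139 140 139]
152 [ 49  66  84 102 114 119 112  94  75  64  60  58  64  82 104 119 125 128
 130 130 130 131 131 131 131]
200 [135 135 134 134 134 132 127 111  86  65  55  53  55  62  73  84  92  98
 101 102 102 103 103 103 103]
205 [136 135 134 130 124 116 104  89  73  60  55  54  55  60  69  80  88  94
  97  97  97  97  97  97  97]
210 [118 108 100  95  93  93  90  82  70  60  56  55  55  59  67  77  85  91
  94  95  95  95  95  94  94]
```

```bash
python3 - <<'E'
from h import *
for z in(.132,.138):
  # far end: upper edge of top face visible; near end: top edge
  a=plane("top",(159.8,139.1),z);b=plane("top",(161.0,219.9),z);print(z,a.round(4),b.round(4),((a+b)/2).round(4),np.linalg.norm(a-b).round(4),np.arctan2(*(a-b)[[1,0]]))
E
```

```text
0.132 [0.7091 0.3484 0.132 ] [0.4871 0.3424 0.132 ] [0.5981 0.3454 0.132 ] 0.222 0.026966208309901266
0.138 [0.7076 0.3468 0.138 ] [0.4869 0.3408 0.138 ] [0.5972 0.3438 0.138 ] 0.2208 0.026966208309900753
```

move_arm --rows '[{"delta_pos":[-0.2,-2.0,0],"delta_rot":[0,0,1.51],"hand":2},{"delta_pos":[-0.2,-3.4,0],"delta_rot":[0,0,1.51],"hand":2},{"delta_pos":[-0.2,-4,0],"delta_rot":[0,0,1.51],"hand":2},{"delta_pos":[-0.2,-4,0],"delta_rot":[0,0,1.51],"hand":2},{"delta_pos":[-0.2,-4,0],"delta_rot":[0,0,1.51],"hand":2},{"delta_pos":[-0.2,-4,0],"delta_rot":[0,0,1.51],"hand":2},{"delta_pos":[-0.2,-3.4,0],"delta_rot":[0,0,1.51],"hand":2},{"delta_pos":[-0.2,-2.8,0],"delta_rot":[0,0,1.51],"hand":2},{"delta_pos":[-0.2,-1.7,0],"delta_rot":[0,0,1.51],"hand":2},{"delta_pos":[-0.2,-0.8,0],"delta_rot":[0,0,1.51],"hand":2}]'

```text
t: 14.0
eef_pos: [0.577, 0.0419, 0.1104]
ee_rot: [3.141, 0.003, 0.289]
force: [0.2, -0.4, -1.3]
width: 0.0336
```

```bash
python3 snap.py p13 175 115 160 115; python3 - <<'E'
from h import *
t=grab_frame("top");cv2.imwrite("pics/t13.png",t);a=cv2.resize(t[110:250,190:350],None,fx=4,fy=4,interpolation=cv2.INTER_CUBIC);cv2.imwrite("pics/p13t.png",np.clip(a*1.9,0,255).astype(np.uint8))
print(get_state()["eef_pos"],get_state()["ee_rot"])
E
```

```text
14.05 [0.5767 0.0416 0.1104] [3.1415 0.0035 0.2901] w 0.03353994129446828 [-0.34 -0.64 -3.36] [-0.23  0.15 -0.02]
scale 5
[0.57712564 0.04252225 0.11064671] [3.14154043e+00 2.92182459e-03 2.88017237e-01]
```

View pics/p13.png

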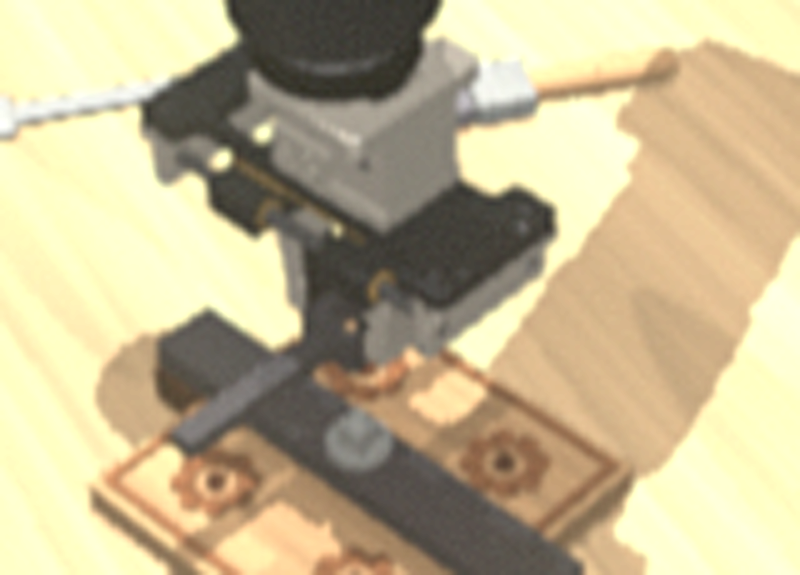

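View pics/p13t.png

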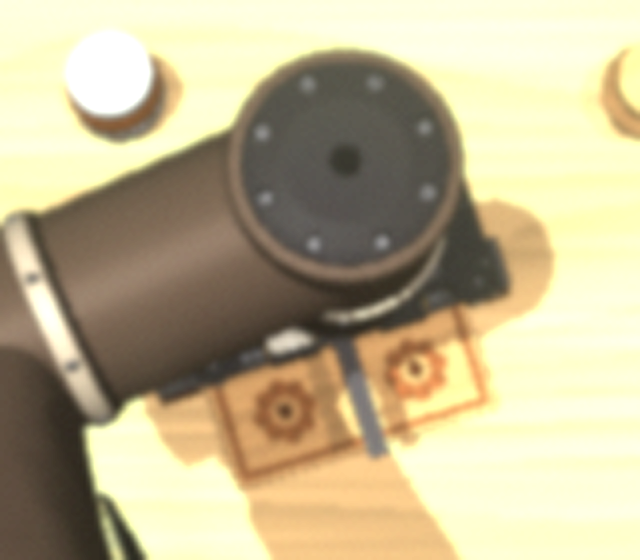

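```bash
python3 - <<'E'
from h import *
for z in(.131,.136):
  e=plane("top",((377+.5)/4-.5+190,(454.5)/4-.5+110),z);print(e.round(4), (e[:2]+.11*np.array([np.cos(.29),np.sin(.29)])).round(4))
  d=plane("scene",((180+.5)/5-.5+175,(441.5)/5-.5+115),z);print("scene far end",d.round(4),(d[:2]-.11*np.array([np.cos(.29),np.sin(.29)])).round(4))
t=cv2.imread("pics/t13.png");g=cv2.cvtColor(t,cv2.COLOR_BGR2GRAY)
pts=[]
for r in range(200,222,2):
    row=g[r,270:292].astype(float);c=np.arange(270,292);i=np.argmin(cv2.GaussianBlur(row[None],(5,1),0)[0]);w=np.clip(110-row,0,None)
    print(r,row.astype(int))
E
```

```text
[0.4739 0.0131 0.131 ] [0.5793 0.0446]
scene far end [0.6831 0.0715 0.131 ] [0.5777 0.04  ]
[0.4738 0.0133 0.136 ] [0.5792 0.0448]
scene far end [0.6847 0.076  0.136 ] [0.5793 0.0445]
200 [78 86 91 86 68 50 43 41 45 54 72 86 92 92 91 86 73 60 58 62 73 82]
202 [ 76  80  86  90  81  62  47  45  47  52  64  79  88  90  89  84  74  68
  75  88 103 103]
204 [ 76  77  82  89  87  72  59  57  61  63  67  78  89  90  88  82  69  63
  70  84  99 111]
206 [ 73  72  73  78  82  81  72  68  65  65  67  80  96 100  95  89  82  73
  73  82  89  91]
208 [ 70  70  72  76  88 103 104  86  69  65  65  73  93 111 107  95  91  90
  85  83  84  85]
210 [ 73  74  74  80 100 121 124 102  79  67  65  68  80 104 116 107  95  94
  92  90  98 111]
212 [ 76  74  73  78  95 117 131 124  97  74  67  65  70  87 103  99  91  89
  90  91  98 114]
214 [ 81  78  76  75  79  93 118 126 114  87  70  65  66  73  92 105 102  94
  93  94  94 103]
216 [ 89  82  76  72  73  77  94 116 121 103  80  68  65  68  79  98 104  92
  81  74  72  78]
218 [ 89  86  79  75  75  76  80  92 106 109  89  73  67  66  68  77  88  91
  86  87  87  89]
220 [ 92  86  78  72  68  65  63  63  72  81  81  77  71  66  67  75  96 114
 122 124 112 105]
```

move_arm --rows '[{"delta_pos":[0,0,-1],"delta_rot":[0,0,0],"hand":2},{"delta_pos":[0,0,-1],"delta_rot":[0,0,0],"hand":2},{"delta_pos":[0,0,-1],"delta_rot":[0,0,0],"hand":2},{"delta_pos":[0,0,-1],"delta_rot":[0,0,0],"hand":2},{"delta_pos":[0,0,-0.5],"delta_rot":[0,0,0],"hand":2},{"delta_pos":[0,0,0],"delta_rot":[0,0,0],"hand":2},{"delta_pos":[0,0,0],"delta_rot":[0,0,0],"hand":2},{"delta_pos":[0,0,0],"delta_rot":[0,0,0],"hand":2},{"delta_pos":[0,0,0],"delta_rot":[0,0,0],"hand":2},{"delta_pos":[0,0,0],"delta_rot":[0,0,0],"hand":2}]'

```text
t: 15.1
eef_pos: [0.5786, 0.044, 0.0676]
ee_rot: [-3.142, -0.001, 0.289]
force: [-0.5, -0.1, -1.9]
width: 0.0331
```

```bash
python3 snap.py p14 195 155 100 75; python3 - <<'E'
from h import *
t=grab_frame("top");cv2.imwrite("pics/t14.png",t);a=cv2.resize(t[180:240,260:310],None,fx=8,fy=8,interpolation=cv2.INTER_CUBIC);cv2.imwrite("pics/p14t.png",np.clip(a*1.9,0,255).astype(np.uint8))
E
```

```text
15.15 [0.5785 0.044  0.0675] [-3.1415e+00 -6.0000e-04  2.8940e-01] w 0.0335957663889102 [ 0.79  0.21 -2.73] [-0.03 -0.    0.02]
scale 8
```

View pics/p14.png

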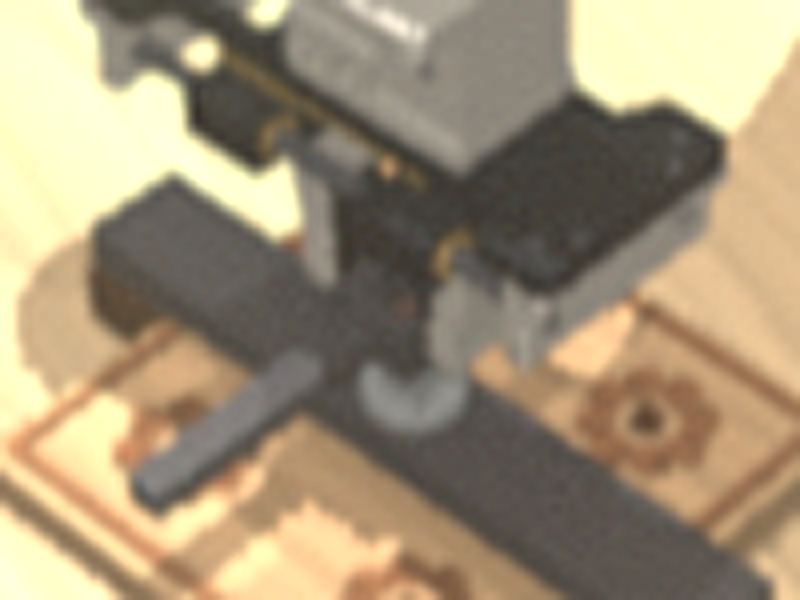

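View pics/p14t.png

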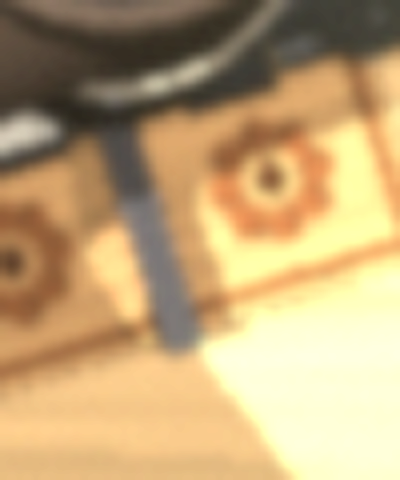

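```bash
python3 - <<'E'
from h import *
d=.11*np.array([np.cos(.29),np.sin(.29)])
e=plane("top",(178.5/8-.5+260,350.5/8-.5+180),.09);print(e.round(4),(e[:2]+d).round(4))
# scene far end: top corners of end at (130,480) left and (165,500)? 
for c in((135,478),(165,495)):
  e=plane("scene",((c[0]+.5)/8-.5+195,(c[1]+.5)/8-.5+155),.093);print(e.round(4))
s=cv2.imread("pics/scene0.png");t=cv2.imread("pics/top0.png")
for n,im,(x,y) in(("scene",s,(246,203)),("top",t,(271,188))):
  r=12;hsv=cv2.cvtColor(im,cv2.COLOR_BGR2HSV)[y-r:y+r,x-r:x+r];m=((hsv[...,2]>90)&(hsv[...,1]<60)).astype(np.uint8)
  k,l,st,c=cv2.connectedComponentsWithStats(m)
  i=1+np.argmax(st[1:,4]);cn=max(cv2.findContours((l==i).astype(np.uint8),0,2)[0],key=cv2.contourArea);h=cv2.convexHull(cn)
  (cx,cy),rad=cv2.minEnclosingCircle(h);M=cv2.moments(h);print(n,st[i],(cx+x-r,cy+y-r,rad),M['m10']/M['m00']+x-r,M['m01']/M['m00']+y-r)
  print(plane(n,(M['m10']/M['m00']+x-r,M['m01']/M['m00']+y-r),.047))
E
```

```text
[0.4747 0.0169 0.09  ] [0.5801 0.0484]
[0.6849 0.0719 0.093 ]
[0.6802 0.0823 0.093 ]
scene [ 6  5 14 12 72] (246.5, 202.0, 6.576573371887207) 246.47993019197207 202.1675392670157
[0.57618919 0.04045841 0.047     ]
top [  7   6  12  13 103] (271.3571424484253, 188.0714282989502, 6.082023620605469) 271.27241962774957 188.3062605752961
[0.57705359 0.04350701 0.047     ]
```

move_arm --rows '[{"delta_pos":[-0.13,-0.2,0],"delta_rot":[0,0,0],"hand":2},{"delta_pos":[0,0,-0.4],"delta_rot":[0,0,0],"hand":2},{"delta_pos":[0,0,-0.4],"delta_rot":[0,0,0],"hand":2},{"delta_pos":[0,0,-0.2],"delta_rot":[0,0,0],"hand":2},{"delta_pos":[0,0,-0.2],"delta_rot":[0,0,0],"hand":2},{"delta_pos":[0,0,-0.1],"delta_rot":[0,0,0],"hand":2},{"delta_pos":[0,0,0],"delta_rot":[0,0,0],"hand":2},{"delta_pos":[0,0,0],"delta_rot":[0,0,0],"hand":2},{"delta_pos":[0,0,0],"delta_rot":[0,0,0],"hand":2},{"delta_pos":[0,0,0],"delta_rot":[0,0,0],"hand":2}]'

```text
t: 16.2
eef_pos: [0.5772, 0.042, 0.0543]
ee_rot: [-3.142, -0.0, 0.289]
force: [-0.0, -0.2, -2.5]
width: 0.0338
```

```bash
python3 snap.py p15 195 155 100 75
```

```text
16.25 [0.5771 0.042  0.0543] [-3.1416e+00 -2.0000e-04  2.8950e-01] w 0.033528619115190346 [-0.41 -0.07 -3.04] [-0.1   0.03  0.02]
scale 8
```

View pics/p15.png

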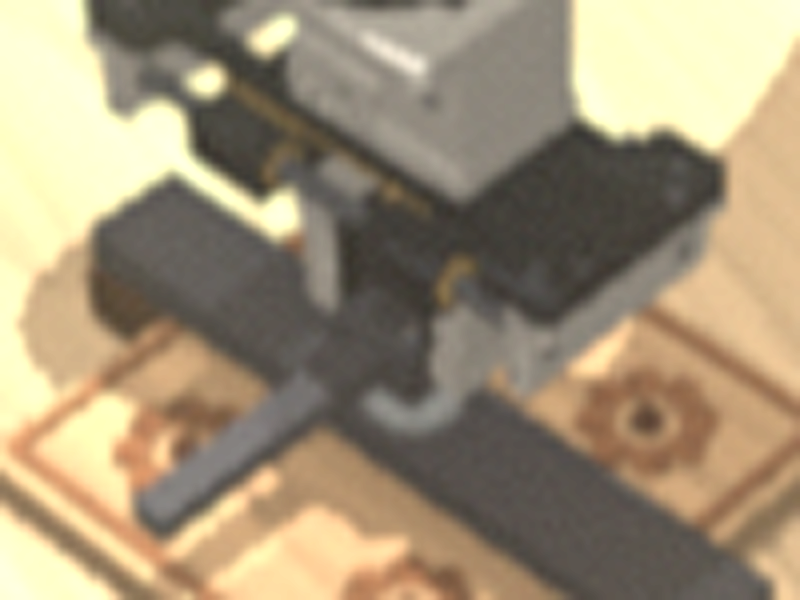

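move_arm --rows '[{"delta_pos":[0,0,-0.2],"delta_rot":[0,0,0],"hand":2},{"delta_pos":[0,0,-0.2],"delta_rot":[0,0,0],"hand":2},{"delta_pos":[0,0,-0.1],"delta_rot":[0,0,0],"hand":2},{"delta_pos":[0,0,-0.1],"delta_rot":[0,0,0],"hand":2},{"delta_pos":[0,0,-0.1],"delta_rot":[0,0,0],"hand":2},{"delta_pos":[0,0,0],"delta_rot":[0,0,0],"hand":2},{"delta_pos":[0,0,0],"delta_rot":[0,0,0],"hand":2},{"delta_pos":[0,0,0],"delta_rot":[0,0,0],"hand":2},{"delta_pos":[0,0,0],"delta_rot":[0,0,0],"hand":2},{"delta_pos":[0,0,0],"delta_rot":[0,0,0],"hand":2}]'

```text
t: 17.25
eef_pos: [0.5787, 0.0422, 0.0508]
ee_rot: [3.141, -0.004, 0.291]
force: [-7.2, 0.8, 25.7]
width: 0.0333
```

```bash
python3 snap.py p16 195 155 100 75
```

```text
17.3 [0.5787 0.0422 0.0508] [ 3.1406 -0.004   0.291 ] w 0.03382002801236366 [-8.09  1.69 25.28] [ 0.14  3.16 -0.07]
scale 8
```

View pics/p16.png

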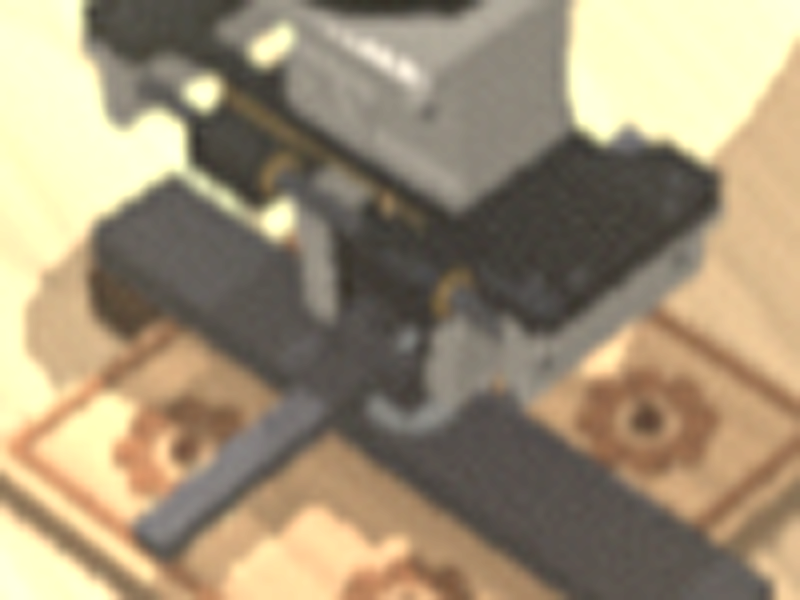

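```bash
python3 - <<'E'
from h import *
def d(P):u=proj("scene",P);return ((u-[195,155]+.5)*8).round(0)
print("cone top",d((.577,.043,.067)))
y=.29;R=np.array([[np.cos(y),-np.sin(y)],[np.sin(y),np.cos(y)]])
for c in((.5787,.0422),):
  for z in(.0785,.0585):
    for dx,dy in((17,17),(17,-17),(-17,17),(-17,-17),(9,9),(9,-9),(-9,9),(-9,-9)):
      p=R@np.array([dx,dy])/1e3+c;print(z,dx,dy,d((*p,z)))
p=R@np.array([.11,.0])+c
for q in(7,-7):
  p=R@np.array([.11,q/1e3])+c;print("end",q,d((*p,.0765)),d((*p,.0645)))
  p=R@np.array([.017,q/1e3])+c;print("root",q,d((*p,.0765)))
E
python3 - <<'E'
import cv2
a=cv2.imread("pics/p16.png")[280:440,280:480];cv2.imwrite("pics/p16c.png",cv2.resize(a,None,fx=3.5,fy=3.5))
E
```

```text
cone top [415. 344.]
0.0785 17 17 [408. 375.]
0.0785 17 -17 [330. 320.]
0.0785 -17 17 [486. 316.]
0.0785 -17 -17 [408. 263.]
0.0785 9 9 [408. 348.]
0.0785 9 -9 [367. 319.]
0.0785 -9 9 [449. 317.]
0.0785 -9 -9 [408. 289.]
0.0585 17 17 [411. 419.]
0.0585 17 -17 [334. 365.]
0.0585 -17 17 [487. 361.]
0.0585 -17 -17 [410. 308.]
0.0585 9 9 [410. 392.]
0.0585 9 -9 [370. 364.]
0.0585 -9 9 [451. 362.]
0.0585 -9 -9 [410. 334.]
end 7 [162. 531.] [165. 557.]
root 7 [385. 363.]
end -7 [130. 506.] [133. 533.]
root -7 [353. 341.]
```

View pics/p16c.png

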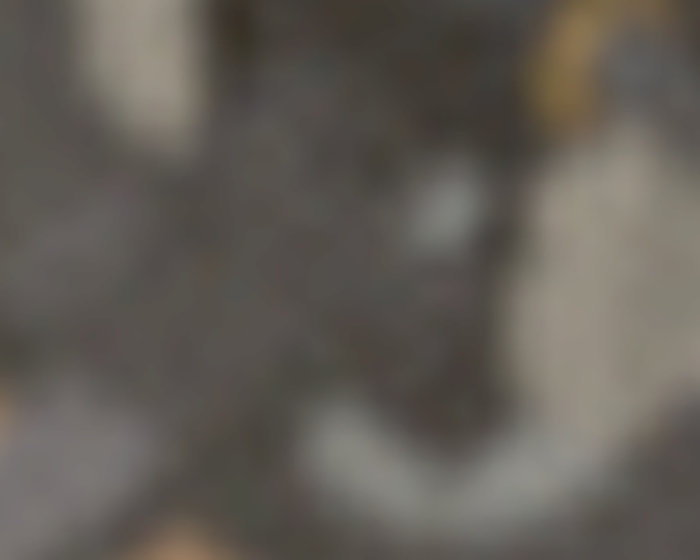

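move_arm --rows '[{"delta_pos":[0,0,0.4],"delta_rot":[0,0,0],"hand":2},{"delta_pos":[0,0,0.3],"delta_rot":[0,0,0],"hand":2},{"delta_pos":[-0.12,-0.05,0],"delta_rot":[0,0,0],"hand":2},{"delta_pos":[0,0,0],"delta_rot":[0,0,0],"hand":2},{"delta_pos":[0,0,-0.2],"delta_rot":[0,0,0],"hand":2},{"delta_pos":[0,0,-0.2],"delta_rot":[0,0,0],"hand":2},{"delta_pos":[0,0,-0.1],"delta_rot":[0,0,0],"hand":2},{"delta_pos":[0,0,0],"delta_rot":[0,0,0],"hand":2},{"delta_pos":[0,0,0],"delta_rot":[0,0,0],"hand":2},{"delta_pos":[0,0,0],"delta_rot":[0,0,0],"hand":2}]'

```text
t: 18.3
eef_pos: [0.5759, 0.0415, 0.0492]
ee_rot: [-3.142, -0.0, 0.289]
force: [-0.5, 0.3, -2.4]
width: 0.0333
```

```bash
python3 snap.py p17 195 155 100 75
```

```text
18.35 [0.5759 0.0415 0.0492] [-3.1416e+00 -1.0000e-04  2.8940e-01] w 0.03347285939481332 [ 0.45  0.33 -2.62] [-0.07  0.02  0.02]
scale 8
```

No contact at the depth where it stuck before. Continuing down.

move_arm --rows '[{"delta_pos":[0,0,-0.2],"delta_rot":[0,0,0],"hand":2},{"delta_pos":[0,0,-0.2],"delta_rot":[0,0,0],"hand":2},{"delta_pos":[0,0,-0.1],"delta_rot":[0,0,0],"hand":2},{"delta_pos":[0,0,-0.1],"delta_rot":[0,0,0],"hand":2},{"delta_pos":[0,0,0],"delta_rot":[0,0,0],"hand":2},{"delta_pos":[0,0,0],"delta_rot":[0,0,0],"hand":2},{"delta_pos":[0,0,0],"delta_rot":[0,0,0],"hand":2},{"delta_pos":[0,0,0],"delta_rot":[0,0,0],"hand":2},{"delta_pos":[0,0,0],"delta_rot":[0,0,0],"hand":2},{"delta_pos":[0,0,0],"delta_rot":[0,0,0],"hand":2}]'

```text
t: 19.35
eef_pos: [0.5759, 0.0415, 0.0432]
ee_rot: [-3.142, -0.0, 0.289]
force: [0.3, -0.2, -2.4]
width: 0.0336
```

```bash
python3 snap.py p18 195 155 100 75
```

```text
19.4 [0.5759 0.0415 0.0432] [-3.1416e+00 -1.0000e-04  2.8940e-01] w 0.03365410205667602 [-0.16  0.28 -2.78] [-0.07 -0.04 -0.01]
scale 8
```

View pics/p18.png

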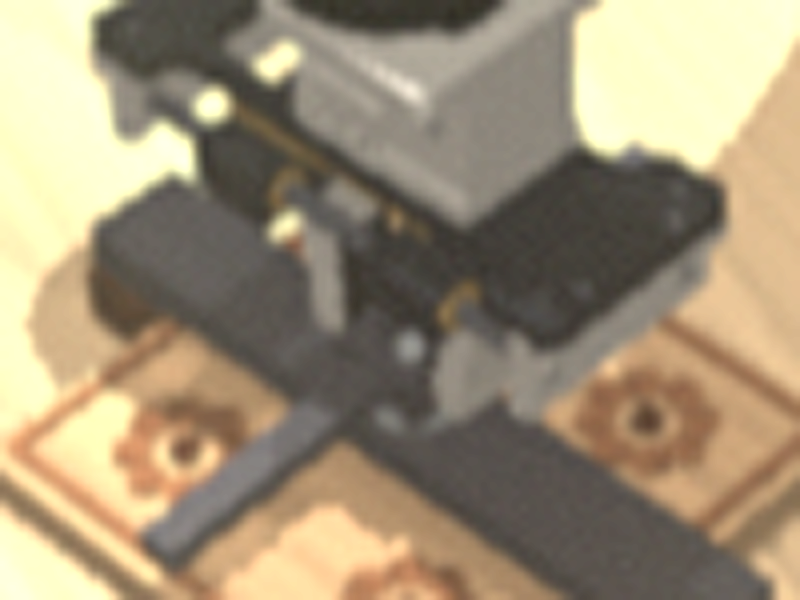

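move_arm --rows '[{"delta_pos":[0,0,-0.1],"delta_rot":[0,0,0],"hand":2},{"delta_pos":[0,0,-0.1],"delta_rot":[0,0,0],"hand":2},{"delta_pos":[0,0,-0.1],"delta_rot":[0,0,0],"hand":2},{"delta_pos":[0,0,-0.1],"delta_rot":[0,0,0],"hand":2},{"delta_pos":[0,0,-0.05],"delta_rot":[0,0,0],"hand":2},{"delta_pos":[0,0,0],"delta_rot":[0,0,0],"hand":2},{"delta_pos":[0,0,0],"delta_rot":[0,0,0],"hand":2},{"delta_pos":[0,0,0],"delta_rot":[0,0,0],"hand":2},{"delta_pos":[0,0,0],"delta_rot":[0,0,0],"hand":2},{"delta_pos":[0,0,0],"delta_rot":[0,0,0],"hand":2}]'

```text
t: 20.4
eef_pos: [0.5759, 0.0414, 0.0393]
ee_rot: [3.141, -0.0, 0.29]
force: [-3.4, 0.4, 6.0]
width: 0.0335
```

Contact is at TCP z 0.0393, exactly the predicted home height. Now I release; the fingers stay straddling the bar.

move_arm --rows '[{"delta_pos":[0,0,0],"delta_rot":[0,0,0],"hand":3.8},{"delta_pos":[0,0,0],"delta_rot":[0,0,0],"hand":4.5},{"delta_pos":[0,0,0],"delta_rot":[0,0,0],"hand":5.2},{"delta_pos":[0,0,0],"delta_rot":[0,0,0],"hand":5.2},{"delta_pos":[0,0,0],"delta_rot":[0,0,0],"hand":5.2},{"delta_pos":[0,0,0],"delta_rot":[0,0,0],"hand":5.2},{"delta_pos":[0,0,0],"delta_rot":[0,0,0],"hand":5.2},{"delta_pos":[0,0,0],"delta_rot":[0,0,0],"hand":5.2},{"delta_pos":[0,0,0],"delta_rot":[0,0,0],"hand":5.2},{"delta_pos":[0,0,0],"delta_rot":[0,0,0],"hand":5.2}]'

```text
t: 21.4
eef_pos: [0.5759, 0.0415, 0.0387]
ee_rot: [3.142, 0.0, 0.289]
force: [-0.1, -0.2, -0.3]
width: 0.0516
```

```bash
python3 snap.py p19 195 155 100 75
```

```text
21.45 [0.5759 0.0415 0.0387] [-3.1416 -0.      0.2895] w 0.052064229075984084 [ 0.79 -0.29  0.3 ] [-0.07 -0.05 -0.01]
scale 8
```

View pics/p19.png

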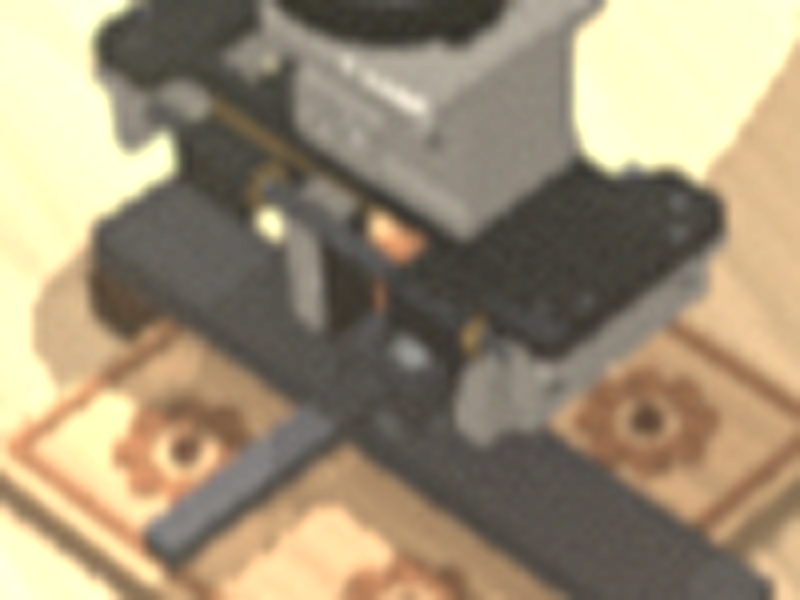

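The key is home: the flange is hidden and the cone tip is centred in the hole at (410,352). I'll slide along the bar, straddling it, toward the −x end at about 88 mm lever, then narrow the jaws.

move_arm --rows '[{"delta_pos":[-0.7,-0.21,0],"delta_rot":[0,0,0],"hand":5.2},{"delta_pos":[-1.2,-0.36,0],"delta_rot":[0,0,0],"hand":5.2},{"delta_pos":[-1.4,-0.42,0],"delta_rot":[0,0,0],"hand":5.2},{"delta_pos":[-1.4,-0.42,0],"delta_rot":[0,0,0],"hand":5.2},{"delta_pos":[-1.4,-0.42,0],"delta_rot":[0,0,0],"hand":5.2},{"delta_pos":[-1.3,-0.39,0],"delta_rot":[0,0,0],"hand":5.2},{"delta_pos":[-1.0,-0.3,0],"delta_rot":[0,0,0],"hand":5.2},{"delta_pos":[0,0,0],"delta_rot":[0,0,0],"hand":5.2},{"delta_pos":[0,0,0],"delta_rot":[0,0,0],"hand":5.2},{"delta_pos":[0,0,0],"delta_rot":[0,0,0],"hand":5.2}]'

```text
t: 22.45
eef_pos: [0.4926, 0.0165, 0.0388]
ee_rot: [3.142, -0.001, 0.29]
force: [1.2, 0.2, 0.1]
width: 0.0518
```

```bash
python3 snap.py p20 215 140 100 75;python3 - <<'E'
from h import *
t=grab_frame("top");cv2.imwrite("pics/t20.png",t);a=cv2.resize(t[150:240,230:330],None,fx=6,fy=6,interpolation=cv2.INTER_CUBIC);cv2.imwrite("pics/p20t.png",np.clip(a*1.9,0,255).astype(np.uint8))
E
```

```text
22.5 [0.4926 0.0165 0.0387] [ 3.1416e+00 -5.0000e-04  2.8950e-01] w 0.05179707020201024 [ 0.38  0.44 -1.  ] [-0.06 -0.08  0.06]
scale 8
```

View pics/p20.png

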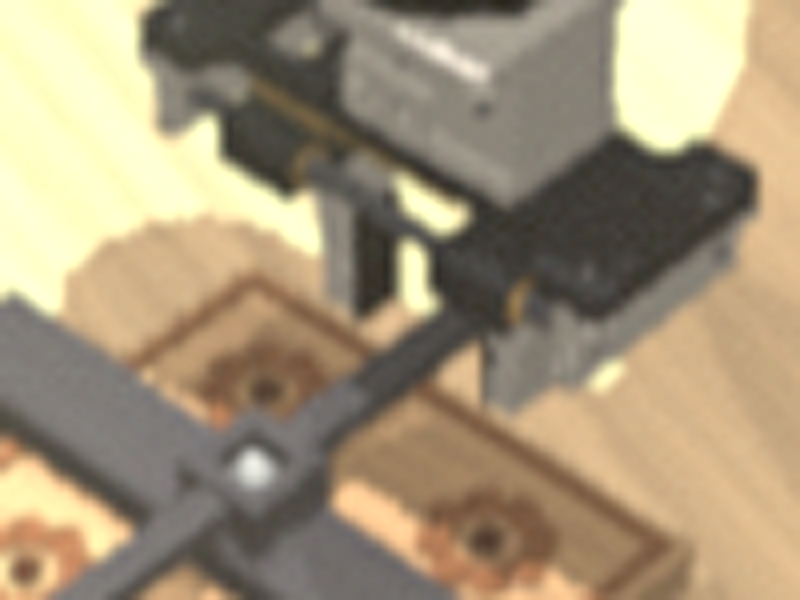

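View pics/p20t.png

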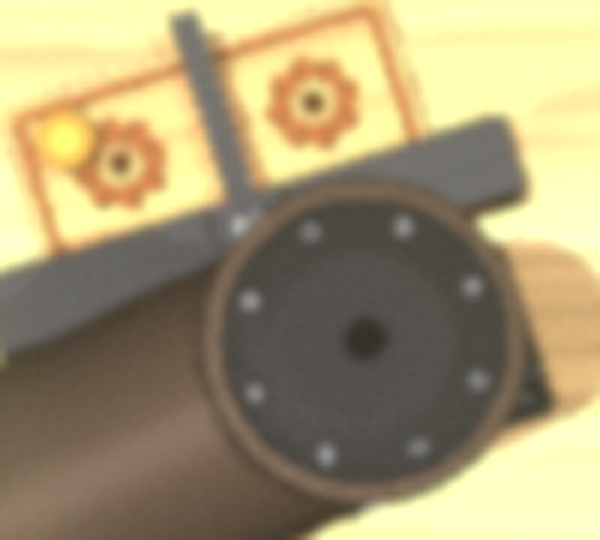

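move_arm --rows '[{"delta_pos":[0,0,0],"delta_rot":[0,0,0],"hand":2.6},{"delta_pos":[0,0,0],"delta_rot":[0,0,0],"hand":2.6},{"delta_pos":[0,0,0],"delta_rot":[0,0,0],"hand":2.6},{"delta_pos":[0,0,0],"delta_rot":[0,0,0],"hand":2.6},{"delta_pos":[0,0,0],"delta_rot":[0,0,0],"hand":2.6},{"delta_pos":[0,0,0],"delta_rot":[0,0,-1],"hand":2.6},{"delta_pos":[0,0,0],"delta_rot":[0,0,-1],"hand":2.6},{"delta_pos":[0,0,0],"delta_rot":[0,0,-1],"hand":2.6},{"delta_pos":[-0.06,0.19,0],"delta_rot":[0,0,0],"hand":2.6},{"delta_pos":[-0.06,0.19,0],"delta_rot":[0,0,0],"hand":2.6}]' --force 60

```text
t: 23.55
eef_pos: [0.4906, 0.0202, 0.0387]
ee_rot: [-3.142, 0.0, 0.237]
force: [0.8, 0.6, -0.4]
width: 0.026
```

move_arm --rows '[{"delta_pos":[-0.03,0.1,0],"delta_rot":[0,0,0],"hand":2.6},{"delta_pos":[-0.03,0.1,0],"delta_rot":[0,0,0],"hand":2.6},{"delta_pos":[-0.03,0.1,0],"delta_rot":[0,0,0],"hand":2.6},{"delta_pos":[0,0,0],"delta_rot":[0,0,0],"hand":2.6},{"delta_pos":[0,0,0],"delta_rot":[0,0,0],"hand":2.6},{"delta_pos":[0,0,0],"delta_rot":[0,0,0],"hand":2.6},{"delta_pos":[0,0,0],"delta_rot":[0,0,0],"hand":2.6},{"delta_pos":[0,0,0],"delta_rot":[0,0,0],"hand":2.6},{"delta_pos":[0,0,0],"delta_rot":[0,0,0],"hand":2.6},{"delta_pos":[0,0,0],"delta_rot":[0,0,0],"hand":2.6}]'

```text
t: 24.55
eef_pos: [0.4898, 0.023, 0.0387]
ee_rot: [3.142, -0.0, 0.237]
force: [0.6, -0.6, 1.1]
width: 0.0261
```

```bash
python3 snap.py p21 215 140 100 75
```

```text
24.6 [0.4897 0.023  0.0387] [3.1416 0.     0.237 ] w 0.026134879773459418 [ 0.46 -0.19  0.58] [-0.07  0.02  0.  ]
scale 8
```

View pics/p21.png

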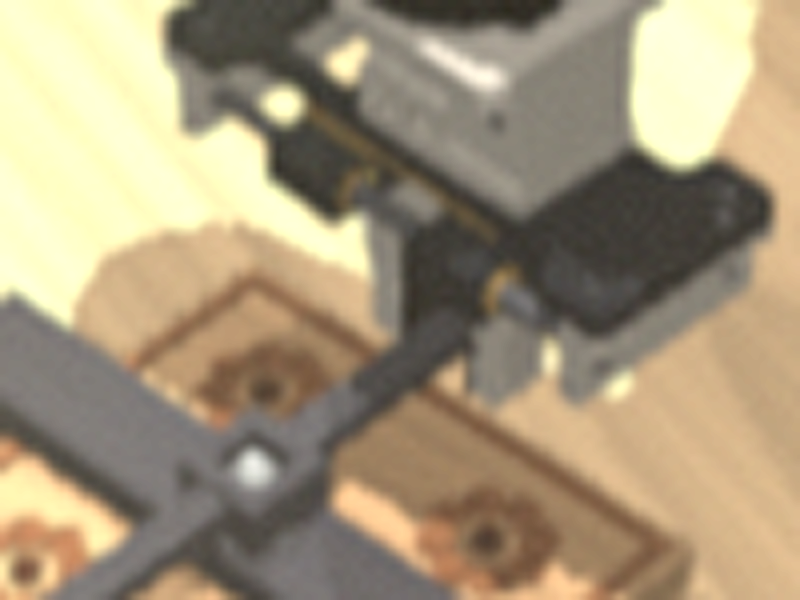

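move_arm --rows '[{"delta_pos":[-0.03,0.1,0],"delta_rot":[0,0,0],"hand":2.6},{"delta_pos":[-0.03,0.1,0],"delta_rot":[0,0,0],"hand":2.6},{"delta_pos":[-0.03,0.1,0],"delta_rot":[0,0,0],"hand":2.6},{"delta_pos":[0,0,0],"delta_rot":[0,0,0],"hand":2.6},{"delta_pos":[0,0,0],"delta_rot":[0,0,0],"hand":2.6},{"delta_pos":[0,0,0],"delta_rot":[0,0,0],"hand":2.6},{"delta_pos":[0,0,0],"delta_rot":[0,0,0],"hand":2.6},{"delta_pos":[0,0,0],"delta_rot":[0,0,0],"hand":2.6},{"delta_pos":[0,0,0],"delta_rot":[0,0,0],"hand":2.6},{"delta_pos":[0,0,0],"delta_rot":[0,0,0],"hand":2.6}]'

```text
t: 25.6
eef_pos: [0.4889, 0.0261, 0.0386]
ee_rot: [3.142, 0.0, 0.237]
force: [0.7, 0.8, -0.0]
width: 0.026
```

move_arm --rows '[{"delta_pos":[-0.03,0.1,0],"delta_rot":[0,0,0],"hand":2.6},{"delta_pos":[-0.03,0.1,0],"delta_rot":[0,0,0],"hand":2.6},{"delta_pos":[-0.03,0.1,0],"delta_rot":[0,0,0],"hand":2.6},{"delta_pos":[0,0,0],"delta_rot":[0,0,0],"hand":2.6},{"delta_pos":[0,0,0],"delta_rot":[0,0,0],"hand":2.6},{"delta_pos":[0,0,0],"delta_rot":[0,0,0],"hand":2.6},{"delta_pos":[0,0,0],"delta_rot":[0,0,0],"hand":2.6},{"delta_pos":[0,0,0],"delta_rot":[0,0,0],"hand":2.6},{"delta_pos":[0,0,0],"delta_rot":[0,0,0],"hand":2.6},{"delta_pos":[0,0,0],"delta_rot":[0,0,0],"hand":2.6}]'

```text
t: 26.6
eef_pos: [0.488, 0.0291, 0.0387]
ee_rot: [-3.142, -0.0, 0.237]
force: [0.1, -1.1, 0.4]
width: 0.0263
```

```bash
python3 snap.py p22 215 140 100 75
```

```text
26.65 [0.4879 0.0291 0.0387] [-3.1416  0.      0.237 ] w 0.025992460073287302 [ 1.19 -0.04 -0.31] [-0.03 -0.01 -0.03]
scale 8
```

View pics/p22.png

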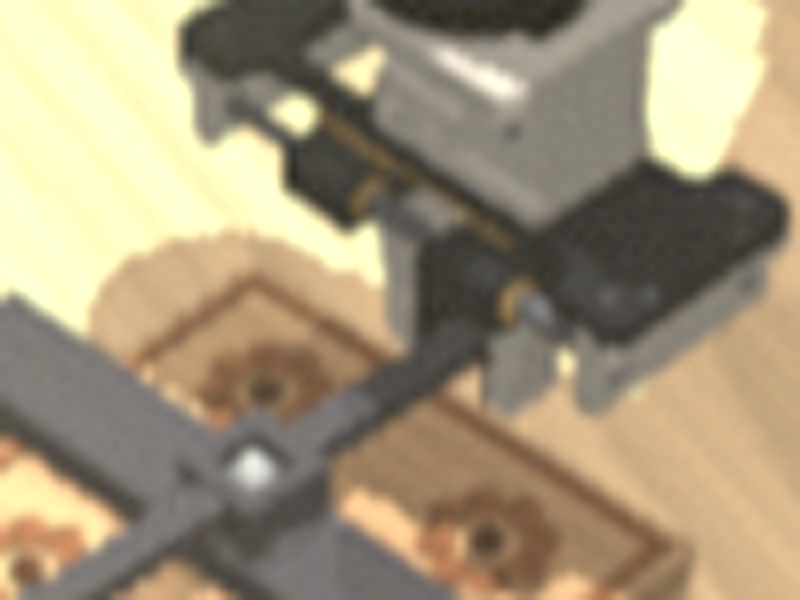

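move_arm --rows '[{"delta_pos":[-0.03,0.1,0],"delta_rot":[0,0,0],"hand":2.6},{"delta_pos":[-0.03,0.1,0],"delta_rot":[0,0,0],"hand":2.6},{"delta_pos":[0,0,0],"delta_rot":[0,0,0],"hand":2.6},{"delta_pos":[0,0,0],"delta_rot":[0,0,0],"hand":2.6},{"delta_pos":[0,0,0],"delta_rot":[0,0,0],"hand":2.6},{"delta_pos":[0,0,0],"delta_rot":[0,0,0],"hand":2.6},{"delta_pos":[0,0,0],"delta_rot":[0,0,0],"hand":2.6},{"delta_pos":[0,0,0],"delta_rot":[0,0,0],"hand":2.6},{"delta_pos":[0,0,0],"delta_rot":[0,0,0],"hand":2.6},{"delta_pos":[0,0,0],"delta_rot":[0,0,0],"hand":2.6}]'

```text
t: 27.65
eef_pos: [0.4873, 0.031, 0.0387]
ee_rot: [-3.142, 0.0, 0.237]
force: [-0.5, 0.3, -0.1]
width: 0.0263
```

```bash
python3 snap.py p23 215 140 100 75
```

```text
27.7 [0.4874 0.0311 0.0387] [-3.1416 -0.      0.2371] w 0.02657786168761668 [0.29 0.08 0.58] [-0.06 -0.03  0.02]
scale 8
```

move_arm --rows '[{"delta_pos":[-0.03,0.1,0],"delta_rot":[0,0,0],"hand":2.6},{"delta_pos":[-0.03,0.1,0],"delta_rot":[0,0,0],"hand":2.6},{"delta_pos":[0,0,0],"delta_rot":[0,0,0],"hand":2.6},{"delta_pos":[0,0,0],"delta_rot":[0,0,0],"hand":2.6},{"delta_pos":[0,0,0],"delta_rot":[0,0,0],"hand":2.6},{"delta_pos":[0,0,0],"delta_rot":[0,0,0],"hand":2.6},{"delta_pos":[0,0,0],"delta_rot":[0,0,0],"hand":2.6},{"delta_pos":[0,0,0],"delta_rot":[0,0,0],"hand":2.6},{"delta_pos":[0,0,0],"delta_rot":[0,0,0],"hand":2.6},{"delta_pos":[0,0,0],"delta_rot":[0,0,0],"hand":2.6}]'

```text
t: 28.7
eef_pos: [0.4868, 0.0331, 0.0387]
ee_rot: [-3.142, -0.0, 0.237]
force: [0.8, 0.5, 0.6]
width: 0.0256
```

```bash
python3 snap.py p24 215 140 100 75
```

```text
28.75 [0.4868 0.0331 0.0387] [-3.1416 -0.      0.237 ] w 0.025777061713619782 [ 0.61  0.41 -0.57] [-0.09 -0.05 -0.  ]
scale 8
```

View pics/p24.png

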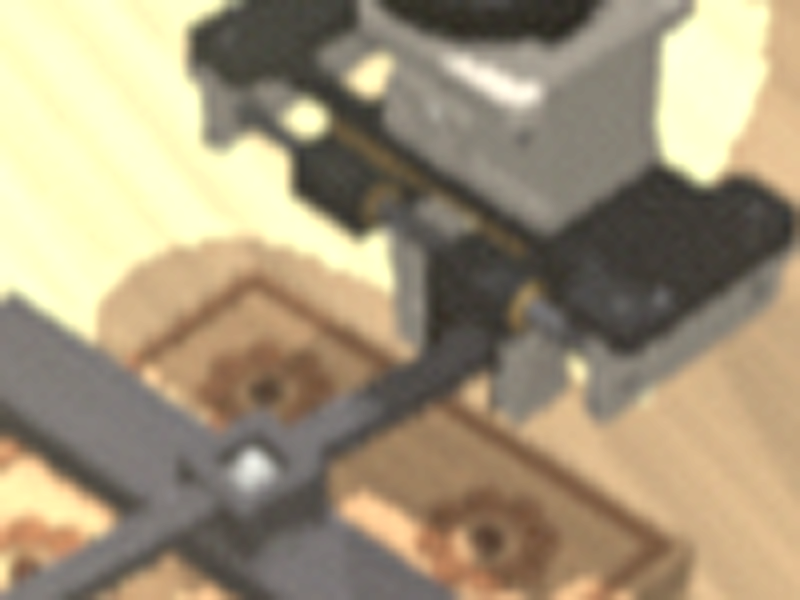

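move_arm --rows '[{"delta_pos":[-0.03,0.1,0],"delta_rot":[0,0,0],"hand":2.6},{"delta_pos":[-0.03,0.1,0],"delta_rot":[0,0,0],"hand":2.6},{"delta_pos":[0,0,0],"delta_rot":[0,0,0],"hand":2.6},{"delta_pos":[0,0,0],"delta_rot":[0,0,0],"hand":2.6},{"delta_pos":[0,0,0],"delta_rot":[0,0,0],"hand":2.6},{"delta_pos":[0,0,0],"delta_rot":[0,0,0],"hand":2.6},{"delta_pos":[0,0,0],"delta_rot":[0,0,0],"hand":2.6},{"delta_pos":[0,0,0],"delta_rot":[0,0,0],"hand":2.6},{"delta_pos":[0,0,0],"delta_rot":[0,0,0],"hand":2.6},{"delta_pos":[0,0,0],"delta_rot":[0,0,0],"hand":2.6}]'

```text
t: 29.75
eef_pos: [0.4862, 0.0351, 0.0387]
ee_rot: [3.142, -0.0, 0.237]
force: [1.4, -0.5, 0.7]
width: 0.0258
```

```bash
python3 snap.py p25 215 140 100 75
```

```text
29.8 [0.4862 0.0351 0.0387] [ 3.1416 -0.      0.2371] w 0.02571009186347252 [ 1.68 -1.31 -0.35] [-0.43 -0.39  0.01]
scale 8
```

Loading has begun. Now smaller steps.

move_arm --rows '[{"delta_pos":[-0.03,0.1,0],"delta_rot":[0,0,0],"hand":2.6},{"delta_pos":[-0.03,0.1,0],"delta_rot":[0,0,0],"hand":2.6},{"delta_pos":[0,0,0],"delta_rot":[0,0,0],"hand":2.6},{"delta_pos":[0,0,0],"delta_rot":[0,0,0],"hand":2.6},{"delta_pos":[0,0,0],"delta_rot":[0,0,0],"hand":2.6},{"delta_pos":[0,0,0],"delta_rot":[0,0,0],"hand":2.6},{"delta_pos":[0,0,0],"delta_rot":[0,0,0],"hand":2.6},{"delta_pos":[0,0,0],"delta_rot":[0,0,0],"hand":2.6},{"delta_pos":[0,0,0],"delta_rot":[0,0,0],"hand":2.6},{"delta_pos":[0,0,0],"delta_rot":[0,0,0],"hand":2.6}]'

```text
t: 30.8
eef_pos: [0.4856, 0.0371, 0.0387]
ee_rot: [-3.142, -0.0, 0.237]
force: [2.7, -3.3, -0.1]
width: 0.0262
```

```bash
python3 snap.py p26 215 140 100 75
```

```text
30.85 [0.4856 0.0371 0.0387] [ 3.1416e+00 -1.0000e-04  2.3710e-01] w 0.026193302499726758 [ 2.16 -2.18  0.92] [-1.14 -1.05  0.01]
scale 8
```

View pics/p26.png

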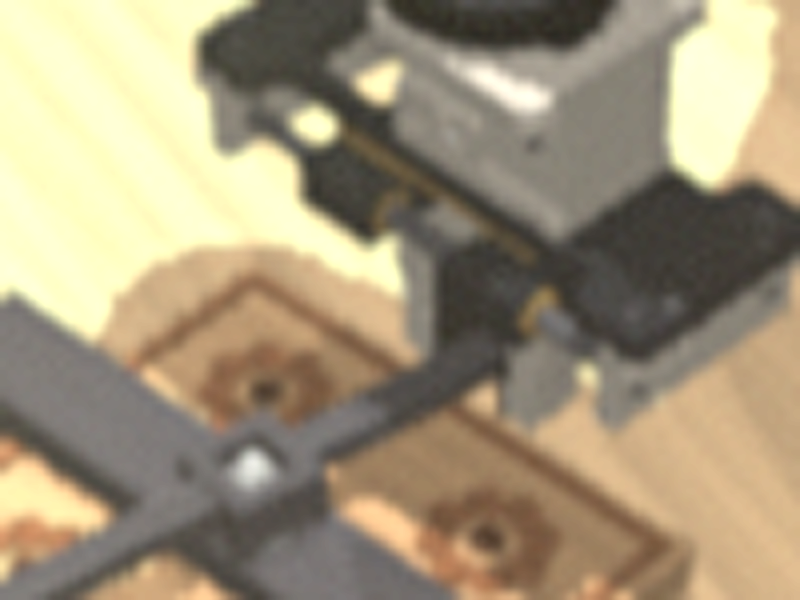

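move_arm --rows '[{"delta_pos":[0,0.05,0],"delta_rot":[0,0,0],"hand":2.6},{"delta_pos":[0,0.05,0],"delta_rot":[0,0,0],"hand":2.6},{"delta_pos":[0,0.05,0],"delta_rot":[0,0,0],"hand":2.6},{"delta_pos":[0,0,0],"delta_rot":[0,0,0],"hand":2.6},{"delta_pos":[0,0,0],"delta_rot":[0,0,0],"hand":2.6},{"delta_pos":[0,0,0],"delta_rot":[0,0,0],"hand":2.6},{"delta_pos":[0,0,0],"delta_rot":[0,0,0],"hand":2.6},{"delta_pos":[0,0,0],"delta_rot":[0,0,0],"hand":2.6},{"delta_pos":[0,0,0],"delta_rot":[0,0,0],"hand":2.6},{"delta_pos":[0,0,0],"delta_rot":[0,0,0],"hand":2.6}]'

```text
t: 31.85
eef_pos: [0.4854, 0.0384, 0.0386]
ee_rot: [3.141, 0.0, 0.237]
force: [2.4, -5.1, -0.2]
width: 0.0259
```

```bash
cat > tq.py <<'E'
from station import *
import numpy as np
S=get_state();h=.36;e=S["eef_pos"];M=S["moment"];F=S["force"]
Fm=np.array([-M[1]/h,M[0]/h])
# zero-load moment bias ~(-.07,-.03)
Fm=np.array([-(M[1]+.02)/h,(M[0]+.07)/h])
r=e[:2]-np.array([.5765,.042])
yw=S["ee_rot"][2]; c=e[:2]+.013*np.array([np.sin(yw),-np.cos(yw)]); 
for l,f in(("F",F[:2]),("M",Fm)):
    k=-f;rr=c-np.array([.5765,.042]);print(l,f.round(2),"cw torque",round(-(rr[0]*k[1]-rr[1]*k[0]),3))
print(S["t"],e.round(4),"r",rr.round(4),"w",round(S["width"],4),"M",M.round(2),"F",F.round(2))
E
python3 tq.py
```

```text
F [ 2.41 -5.06] cw torque 0.485
M [ 2.86 -4.34] cw torque 0.428
31.85 [0.4854 0.0384 0.0386] r [-0.088  -0.0162] w 0.0259 M [-1.63 -1.05  0.01] F [ 2.41 -5.06 -0.19]
```

move_arm --rows '[{"delta_pos":[0,0.05,0],"delta_rot":[0,0,0],"hand":2.6},{"delta_pos":[0,0.05,0],"delta_rot":[0,0,0],"hand":2.6},{"delta_pos":[0,0.05,0],"delta_rot":[0,0,0],"hand":2.6},{"delta_pos":[0,0.05,0],"delta_rot":[0,0,0],"hand":2.6},{"delta_pos":[0,0,0],"delta_rot":[0,0,0],"hand":2.6},{"delta_pos":[0,0,0],"delta_rot":[0,0,0],"hand":2.6},{"delta_pos":[0,0,0],"delta_rot":[0,0,0],"hand":2.6},{"delta_pos":[0,0,0],"delta_rot":[0,0,0],"hand":2.6},{"delta_pos":[0,0,0],"delta_rot":[0,0,0],"hand":2.6},{"delta_pos":[0,0,0],"delta_rot":[0,0,0],"hand":2.6}]'

```text
t: 32.85
eef_pos: [0.4851, 0.04, 0.0386]
ee_rot: [3.141, 0.001, 0.237]
force: [4.1, -5.7, 0.9]
width: 0.0261
```

```bash
python3 tq.py; python3 snap.py p27 215 140 100 75
```

```text
F [ 4.06 -5.7 ] cw torque 0.563
M [ 3.01 -6.09] cw torque 0.582
32.85 [0.4851 0.04   0.0386] r [-0.0883 -0.0146] w 0.0261 M [-2.26 -1.1  -0.06] F [ 4.06 -5.7   0.93]
32.9 [0.4851 0.04   0.0385] [3.141e+00 1.100e-03 2.369e-01] w 0.026555449172619428 [ 3.44 -6.15 -0.32] [-2.3  -1.11 -0.04]
scale 8
```

View pics/p27.png

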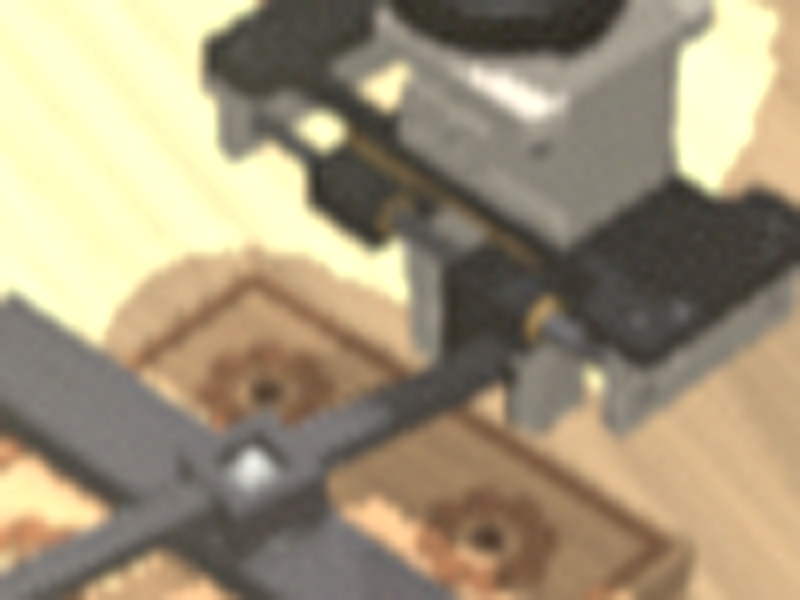

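move_arm --rows '[{"delta_pos":[0,0.05,0],"delta_rot":[0,0,0],"hand":2.6},{"delta_pos":[0,0.05,0],"delta_rot":[0,0,0],"hand":2.6},{"delta_pos":[0,0.05,0],"delta_rot":[0,0,0],"hand":2.6},{"delta_pos":[0,0.05,0],"delta_rot":[0,0,0],"hand":2.6},{"delta_pos":[0,0.05,0],"delta_rot":[0,0,0],"hand":2.6},{"delta_pos":[0,0,0],"delta_rot":[0,0,0],"hand":2.6},{"delta_pos":[0,0,0],"delta_rot":[0,0,0],"hand":2.6},{"delta_pos":[0,0,0],"delta_rot":[0,0,0],"hand":2.6},{"delta_pos":[0,0,0],"delta_rot":[0,0,0],"hand":2.6},{"delta_pos":[0,0,0],"delta_rot":[0,0,0],"hand":2.6}]'

```text
t: 33.9
eef_pos: [0.4848, 0.0421, 0.0385]
ee_rot: [3.141, 0.002, 0.237]
force: [3.1, -7.5, 0.8]
width: 0.026
```

```bash
python3 tq.py
```

```text
F [ 3.08 -7.49] cw torque 0.703
M [ 3.14 -8.06] cw torque 0.754
33.9 [0.4848 0.0421 0.0385] r [-0.0886 -0.0125] w 0.026 M [-2.97 -1.15 -0.01] F [ 3.08 -7.49  0.84]
```

move_arm --rows '[{"delta_pos":[0,0.06,0],"delta_rot":[0,0,0],"hand":2.6},{"delta_pos":[0,0.06,0],"delta_rot":[0,0,0],"hand":2.6},{"delta_pos":[0,0.06,0],"delta_rot":[0,0,0],"hand":2.6},{"delta_pos":[0,0.06,0],"delta_rot":[0,0,0],"hand":2.6},{"delta_pos":[0,0.06,0],"delta_rot":[0,0,0],"hand":2.6},{"delta_pos":[0,0,0],"delta_rot":[0,0,0],"hand":2.6},{"delta_pos":[0,0,0],"delta_rot":[0,0,0],"hand":2.6},{"delta_pos":[0,0,0],"delta_rot":[0,0,0],"hand":2.6},{"delta_pos":[0,0,0],"delta_rot":[0,0,0],"hand":2.6},{"delta_pos":[0,0,0],"delta_rot":[0,0,0],"hand":2.6}]'

```text
t: 34.9
eef_pos: [0.4845, 0.0446, 0.0384]
ee_rot: [3.14, 0.003, 0.237]
force: [3.9, -9.7, 0.9]
width: 0.0262
```

```bash
python3 tq.py; python3 snap.py p28 215 140 100 75
```

```text
F [ 3.87 -9.74] cw torque 0.906
M [  3.21 -10.3 ] cw torque 0.949
34.9 [0.4845 0.0446 0.0384] r [-0.0889 -0.01  ] w 0.0262 M [-3.78 -1.18 -0.07] F [ 3.87 -9.74  0.9 ]
34.95 [0.4845 0.0446 0.0384] [3.1402e+00 2.5000e-03 2.3670e-01] w 0.026247627087996266 [  3.25 -10.27  -0.05] [-3.79 -1.18 -0.07]
scale 8
```

View pics/p28.png

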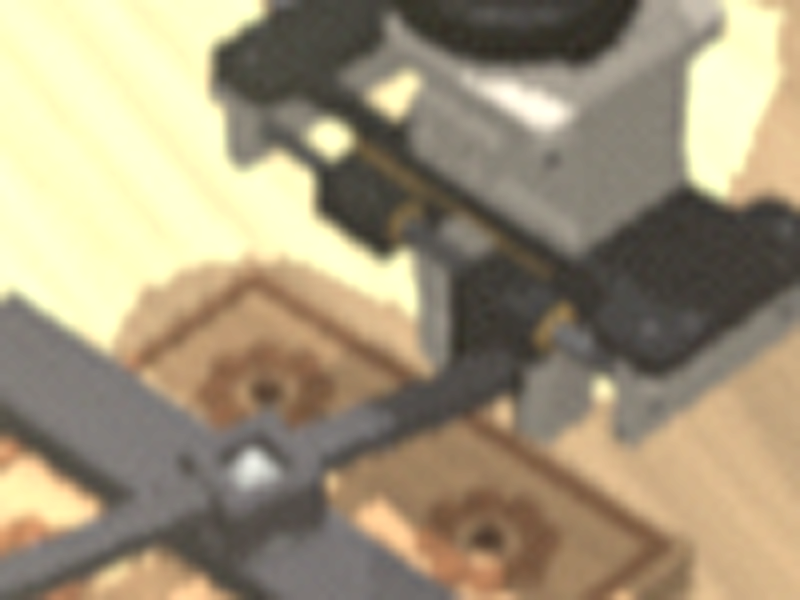

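move_arm --rows '[{"delta_pos":[0,0.06,0],"delta_rot":[0,0,0],"hand":2.6},{"delta_pos":[0,0.06,0],"delta_rot":[0,0,0],"hand":2.6},{"delta_pos":[0,0.06,0],"delta_rot":[0,0,0],"hand":2.6},{"delta_pos":[0,0.06,0],"delta_rot":[0,0,0],"hand":2.6},{"delta_pos":[0,0.06,0],"delta_rot":[0,0,0],"hand":2.6},{"delta_pos":[0,0,0],"delta_rot":[0,0,0],"hand":2.6},{"delta_pos":[0,0,0],"delta_rot":[0,0,0],"hand":2.6},{"delta_pos":[0,0,0],"delta_rot":[0,0,0],"hand":2.6},{"delta_pos":[0,0,0],"delta_rot":[0,0,0],"hand":2.6},{"delta_pos":[0,0,0],"delta_rot":[0,0,0],"hand":2.6}]'

```text
t: 35.95
eef_pos: [0.4843, 0.047, 0.0383]
ee_rot: [3.139, 0.003, 0.237]
force: [3.8, -13.1, 0.1]
width: 0.026
```

```bash
python3 tq.py
```

```text
F [  3.79 -13.1 ] cw torque 1.197
M [  4.21 -13.76] cw torque 1.259
35.95 [0.4843 0.047  0.0383] r [-0.0892 -0.0076] w 0.026 M [-5.02 -1.54 -0.06] F [  3.79 -13.1    0.15]
```

The load is about 1.1 N m. Hold steady for two calls.

move_arm --rows '[{"delta_pos":[0,0,0],"delta_rot":[0,0,0],"hand":2.6},{"delta_pos":[0,0,0],"delta_rot":[0,0,0],"hand":2.6},{"delta_pos":[0,0,0],"delta_rot":[0,0,0],"hand":2.6},{"delta_pos":[0,0,0],"delta_rot":[0,0,0],"hand":2.6},{"delta_pos":[0,0,0],"delta_rot":[0,0,0],"hand":2.6},{"delta_pos":[0,0,0],"delta_rot":[0,0,0],"hand":2.6},{"delta_pos":[0,0,0],"delta_rot":[0,0,0],"hand":2.6},{"delta_pos":[0,0,0],"delta_rot":[0,0,0],"hand":2.6},{"delta_pos":[0,0,0],"delta_rot":[0,0,0],"hand":2.6},{"delta_pos":[0,0,0],"delta_rot":[0,0,0],"hand":2.6}]'

```text
t: 36.95
eef_pos: [0.4843, 0.047, 0.0383]
ee_rot: [3.139, 0.003, 0.237]
force: [4.1, -13.1, 0.4]
width: 0.0258
```

```bash
python3 tq.py; python3 snap.py p29 215 140 100 75
```

```text
F [  4.07 -13.1 ] cw torque 1.2
M [  4.2 -13.8] cw torque 1.263
36.95 [0.4843 0.047  0.0383] r [-0.0892 -0.0076] w 0.0258 M [-5.04 -1.53 -0.02] F [  4.07 -13.1    0.45]
37.0 [0.4843 0.047  0.0383] [3.1395 0.0034 0.2366] w 0.025936195691747075 [  4.48 -12.41  -0.08] [-5.02 -1.42 -0.09]
scale 8
```

move_arm --rows '[{"delta_pos":[0,0,0],"delta_rot":[0,0,0],"hand":2.6},{"delta_pos":[0,0,0],"delta_rot":[0,0,0],"hand":2.6},{"delta_pos":[0,0,0],"delta_rot":[0,0,0],"hand":2.6},{"delta_pos":[0,0,0],"delta_rot":[0,0,0],"hand":2.6},{"delta_pos":[0,0,0],"delta_rot":[0,0,0],"hand":2.6},{"delta_pos":[0,0,0],"delta_rot":[0,0,0],"hand":2.6},{"delta_pos":[0,0,0],"delta_rot":[0,0,0],"hand":2.6},{"delta_pos":[0,0,0],"delta_rot":[0,0,0],"hand":2.6},{"delta_pos":[0,0,0],"delta_rot":[0,0,0],"hand":2.6},{"delta_pos":[0,0,0],"delta_rot":[0,0,0],"hand":2.6}]'

```text
t: 38.0
eef_pos: [0.4843, 0.047, 0.0383]
ee_rot: [3.139, 0.003, 0.237]
force: [3.9, -12.9, -0.3]
width: 0.0262
```

```bash
python3 tq.py
```

```text
F [  3.85 -12.91] cw torque 1.181
M [  4.26 -13.79] cw torque 1.262
38.0 [0.4843 0.047  0.0383] r [-0.0892 -0.0076] w 0.0262 M [-5.03 -1.55 -0.09] F [  3.85 -12.91  -0.29]
```

View pics/p29.png

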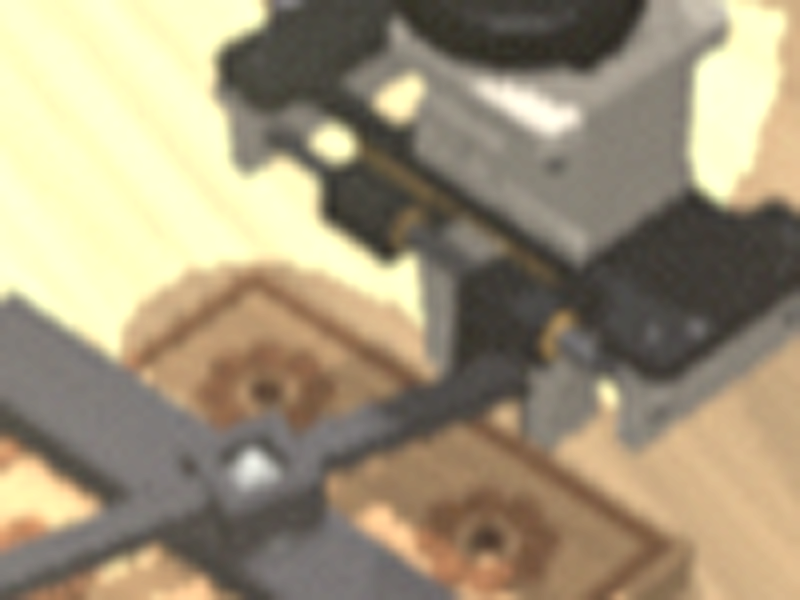

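Held for about 2.5 s at 13 N. Now I ease off gradually.

move_arm --rows '[{"delta_pos":[0,-0.15,0],"delta_rot":[0,0,0],"hand":2.6},{"delta_pos":[0,-0.15,0],"delta_rot":[0,0,0],"hand":2.6},{"delta_pos":[0,-0.15,0],"delta_rot":[0,0,0],"hand":2.6},{"delta_pos":[0,-0.2,0],"delta_rot":[0,0,0],"hand":2.6},{"delta_pos":[0,-0.2,0],"delta_rot":[0,0,0],"hand":2.6},{"delta_pos":[0,-0.2,0],"delta_rot":[0,0,0],"hand":2.6},{"delta_pos":[0,-0.2,0],"delta_rot":[0,0,0],"hand":2.6},{"delta_pos":[0,-0.2,0],"delta_rot":[0,0,0],"hand":2.6},{"delta_pos":[0,-0.2,0],"delta_rot":[0,0,0],"hand":2.6},{"delta_pos":[0,-0.2,0],"delta_rot":[0,0,0],"hand":2.6}]'

```text
t: 39.0
eef_pos: [0.4855, 0.0305, 0.0386]
ee_rot: [-3.142, 0.0, 0.237]
force: [-0.4, -0.7, 0.6]
width: 0.0261
```

```bash
python3 tq.py; python3 snap.py p30 215 140 100 75
```

```text
F [-0.36 -0.72] cw torque 0.055
M [ 0.04 -0.09] cw torque 0.009
39.0 [0.4855 0.0305 0.0386] r [-0.0879 -0.0242] w 0.0261 M [-0.1  -0.03 -0.01] F [-0.36 -0.72  0.57]
39.05 [0.4855 0.0303 0.0386] [-3.1416e+00  2.0000e-04  2.3700e-01] w 0.026143618004659978 [ 0.04 -0.45  0.32] [-0.16 -0.02  0.02]
scale 8
```

View pics/p30.png

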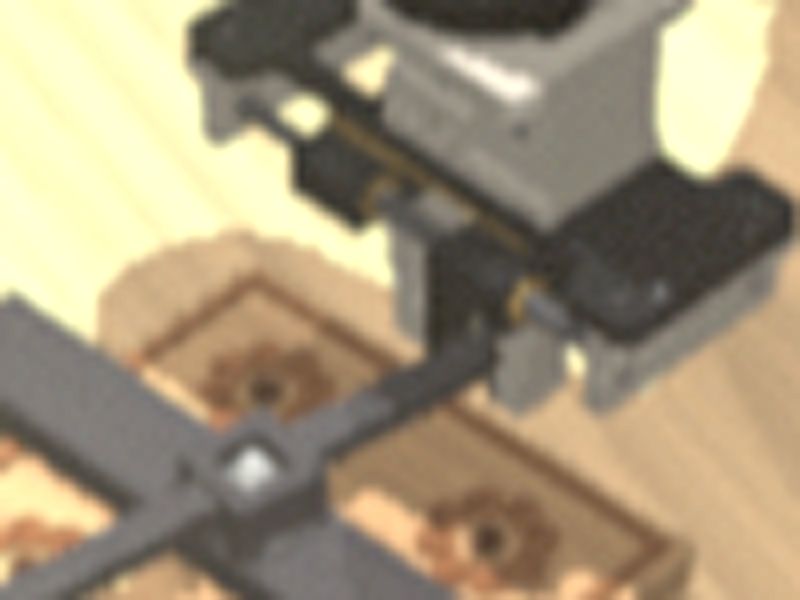

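move_arm --rows '[{"delta_pos":[0,0,0],"delta_rot":[0,0,0],"hand":4},{"delta_pos":[0,0,0],"delta_rot":[0,0,0],"hand":4.6},{"delta_pos":[0,0,0],"delta_rot":[0,0,0],"hand":4.6},{"delta_pos":[0,0,0],"delta_rot":[0,0,0],"hand":4.6},{"delta_pos":[0,0,0],"delta_rot":[0,0,0],"hand":4.6},{"delta_pos":[0,0,0],"delta_rot":[0,0,0],"hand":4.6},{"delta_pos":[0,0,0.5],"delta_rot":[0,0,0],"hand":4.6},{"delta_pos":[0,0,1],"delta_rot":[0,0,0],"hand":4.6},{"delta_pos":[0,0,2],"delta_rot":[0,0,0],"hand":4.6},{"delta_pos":[0,0,3],"delta_rot":[0,0,0],"hand":4.6}]'

```text
t: 40.05
eef_pos: [0.4846, 0.0302, 0.104]
ee_rot: [3.141, 0.003, 0.237]
force: [0.6, 0.2, 0.4]
width: 0.046
```

move_arm --rows '[{"delta_pos":[0,0,4],"delta_rot":[0,0,0],"hand":4.6},{"delta_pos":[-1,-2,3],"delta_rot":[0,0,0],"hand":4.6},{"delta_pos":[-1,-3,1],"delta_rot":[0,0,0],"hand":4.6},{"delta_pos":[-1,-4,0],"delta_rot":[0,0,0],"hand":4.6},{"delta_pos":[0,-4,0],"delta_rot":[0,0,0],"hand":4.6},{"delta_pos":[0,-4,0],"delta_rot":[0,0,0],"hand":4.6},{"delta_pos":[0,-3,0],"delta_rot":[0,0,0],"hand":4.6},{"delta_pos":[0,0,0],"delta_rot":[0,0,0],"hand":4.6},{"delta_pos":[0,0,0],"delta_rot":[0,0,0],"hand":4.6},{"delta_pos":[0,0,0],"delta_rot":[0,0,0],"hand":4.6}]'

```text
t: 41.05
eef_pos: [0.4556, -0.169, 0.1841]
ee_rot: [3.142, -0.001, 0.237]
force: [0.0, 0.7, -0.7]
width: 0.046
```

```bash
python3 snap.py p31 185 165 125 95; python3 - <<'E'
from h import *
t=grab_frame("top");cv2.imwrite("pics/t31.png",t);a=cv2.resize(t[140:240,200:330],None,fx=6,fy=6,interpolation=cv2.INTER_CUBIC);cv2.imwrite("pics/p31t.png",np.clip(a*1.9,0,255).astype(np.uint8))
E
```

```text
41.1 [ 0.4556 -0.1688  0.1841] [ 3.1416e+00 -5.0000e-04  2.3790e-01] w 0.04587276928364153 [ 0.47  0.6  -0.5 ] [-0.08 -0.06  0.05]
scale 6
```

View pics/p31.png

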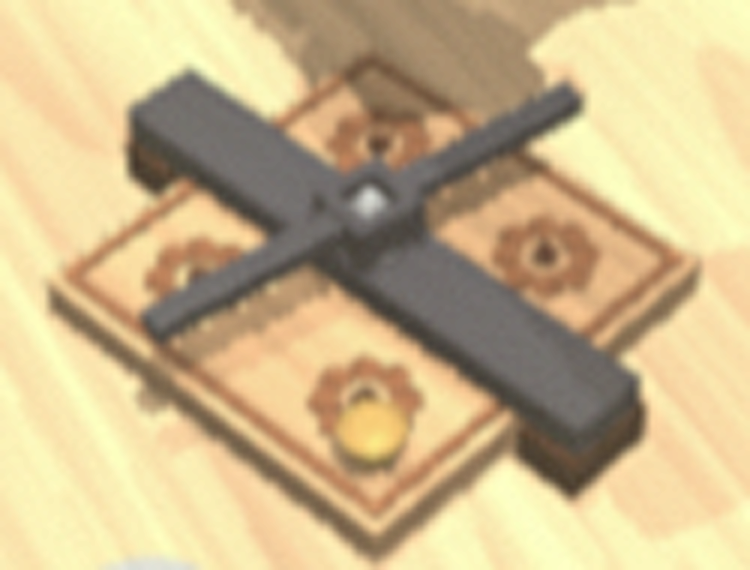

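View pics/p31t.png

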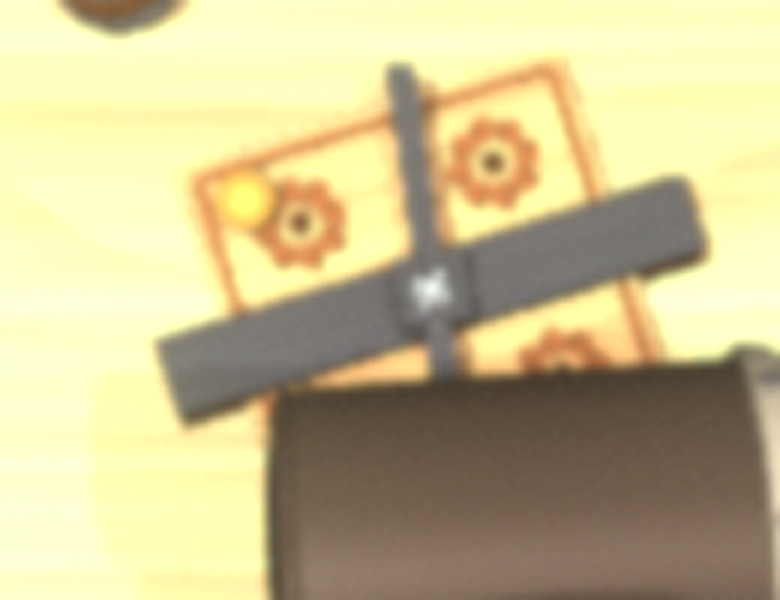

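The key sits on the screw, with the cone tip centred in the hole at scene (368,200) and top (432,290). The knob and drawer front are where they were. I'll check key angle, height and the bystanders numerically.

```bash
python3 - <<'E'
from h import *
f=lambda x,y,k,x0,y0:((x+.5)/k-.5+x0,(y+.5)/k-.5+y0)
S=lambda x,y:f(x,y,6,185,165);T=lambda x,y:f(x,y,6,200,140)
a=plane("scene",S(150,318),.065);b=plane("scene",S(570,90),.065);print("scene ends",a.round(4),b.round(4),np.linalg.norm(a-b).round(3),"yaw",np.arctan2(*(a-b)[[1,0]]).round(3),((a+b)/2).round(4))
a=plane("top",T(400,66),.065);b=plane("top",T(445,375),.065);print("top yaw",np.arctan2(*(a-b)[[1,0]]).round(3),a.round(4))
p,e=tri(S(368,203),T(432,291));print("hole/cone tip",p.round(4),round(e,4))
# head seat vs key: block top corners
b0=cv2.imread("pics/top0.png");t1=cv2.imread("pics/t31.png");s0=cv2.imread("pics/scene0.png");s1=grab_frame("scene")
for n,(x,y,w,h) in(("jar",(200,110,38,38)),("foot",(335,112,38,38)),("cork",(200,250,42,50)),("knob",(232,165,16,16)),("wrench",(380,160,32,70)),("brush",(340,232,36,75))):
    print(n,round(float(np.mean(cv2.absdiff(b0[y:y+h,x:x+w],t1[y:y+h,x:x+w]))),1))
cv2.imwrite("pics/s31.png",s1);cv2.imwrite("pics/both31.png",np.hstack([cv2.resize(s1,(400,300)),cv2.resize(t1,(400,300))]))
E
```

```text
scene ends [0.6847 0.0553 0.065 ] [0.4711 0.0286 0.065 ] 0.215 yaw 0.124 [0.5779 0.0419 0.065 ]
top yaw 0.125 [0.6842 0.0561 0.065 ]
hole/cone tip [0.5769 0.0422 0.0625] 0.0023
jar 21.9
foot 21.7
cork 14.4
knob 17.7
wrench 43.6
brush 31.9
```

View pics/both31.png

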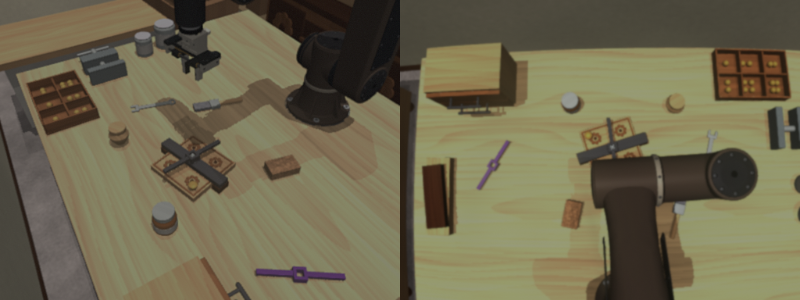

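```bash
python3 - <<'E'
from station import *
s=get_state();print(s["t"],s["force"].round(2))
print(job_done())
E
```

```text
41.2 [-0.03 -0.44  0.05]
the job is handed in; nothing more can be done
None
```

I seated the dark grey key on the screw and held it at about 1.1 N m clockwise. I then eased off and let go, with the key still on the screw. The job was handed in at about 41 s of the 64 s allowed. It reports no verdict.

**What I did**
- **First grasps:** the first two attempts closed above the key without moving it. The fingertips turned out to stand about 37 mm higher, relative to the reported TCP, than the text says. I measured that in the pictures and corrected for it.
- **Seating:** the key caught once on the head, pressing with about 25 N. I lifted it, shifted it 1.3 mm, and it went home at exactly the predicted height.
- **Load:** I pushed sideways on the −x end of the bar in small steps. The force held steady at about 13 N for roughly 2.5 s. The lever was about 80–89 mm, which gives 1.05–1.26 N m.

**Last checks**
- **Key position:** in both views the cone tip shows centred in the hole, at (0.577, 0.042). The force and moment were back to zero before I opened the jaws, and the arm was clear of everything at hand-in.
- **Bystanders:** in the final pictures the other things appear where they were. My numeric picture comparison was spoiled by changed shadows and the arm in view, so this rests on looking.

**What disagreed**
- **Key angle:** the key now rests about 0.165 rad clockwise of the head's sides. That is more than the 0.1 rad play stated, or the 0.134 rad that the hole and head sizes allow. I could not measure the screw's turn directly. The load stayed well under 1.6 N m, so I put this down to measuring error rather than the screw turning.
- **Tool travel under load:** the tool moved about 12 mm while the load built up, where the head's twist explains only about 2.5 mm. I think the rest was flex in the fingers.

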